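# Stow the zincs and hold the chest lid

## Robot

A 6-joint arm with a two-finger parallel gripper is mounted at the origin on the work surface. World frame = base frame: x ahead of the robot, y to its left, z up, the work surface at z = 0. Lengths are in mm, angles in rad, forces in N, time in s.
With the tool pointing down it reaches from about 150 to 775 mm from the base axis. Payload 6.1 kg.
Tool frame: the origin (TCP) lies between the finger pads; the fingertips stand 19 mm ahead of it and the grasp point (between the pads) is the TCP (robot.tcp_to_tips is the distance from the TCP to the fingertips, in mm); z points along the fingers, y is the direction in which the jaws open and shut (so a half turn about z gives the same grasp; the last joint's range is limited). The gripper opens to 85 mm and grips with 20 to 120 N. Pads are 22 mm wide; open, the fingers measure 114 mm over their backs; the gripper's body (76 mm by 85 mm) begins 54 mm behind the grasp point. The pads swing forward as they close: fully open they stand 13 mm farther back than shut.
Start: joints at [-1.248, 0.126, -0.04, 1.405, 0, 1.571], TCP at [166.535, -497.87, 227.695] pointing down, gripper open.
Joint ranges: [-2.72, 2.72], [-0.95, 1.95], [-1.27, 1.35], [-1.78, 2.02], [-1.46, 1.47], [-3.14, 3.14]. Speed limits (rad/s): [2.39, 2.39, 3.01, 3.14, 3.14, 3.14].

## Interface

Orientations are given as [roll, pitch, yaw] about the fixed x, y, z axes, in that order (R = Rz(yaw) Ry(pitch) Rx(roll)).
In Python, from plant import robot, get_image, workorder, masks_of gives the robot as it stands. The module is installed in compiled form; this text tells all that it offers.
- The arm moves only by the tool apply_moves, never from a script. Its argument "targets" is a list of rows, each an object of numbers: "tx", "ty", "tz": the shift along the tool's x, y, z in cm; "turn": the turn about the tool's z in degrees. A call has 1 to 10 rows; each row shifts and turns the commanded pose from where the row before left it, along the tool's axes as they then stand; what a row does not reach is not made up. A row lasts 1/12 s, in which the tool goes at most 41.7 mm and 7.16 degrees, less where a joint would pass 70% of its speed; a pose out of reach is approached as far as the arm can. A call with a gripper value outside its range is refused whole. "jaw" is the finger opening in cm, from 0 to 8.54, set as the call begins (left out, the last holds). The fingers move at their own pace and stop on an object; "squeeze" is the grip in N (left out, the last holds). Time passes only in rows, so rows that do not move let the fingers close. It gives the time, the measured TCP pose, the force and the opening at its end, in the units of the state.
- robot.sense(): the state, without advancing time (a new reading comes with each control period).
- get_image(name): name is "scene" or "top" or "wrist"; returns a dict with "img" (400x640x3 uint8, red, green, blue), "range_z" (400x640 float32, mm along the optical axis (not along the pixel's ray), 0 where there is no reading), "fx", "fy", "cx", "cy" (pixels), "rvec" (rotation vector, rad) and "tvec" (3), from world to camera coordinates, as OpenCV has them; the wrist camera has in their place "tool_from_camera" (4x4, takes a point from camera to tool coordinates, whose origin is the TCP and whose axes are the flange's). Camera axes: x right, y down, z forward; pixel columns grow to the right and rows downward; lengths in mm; the calibration is good to about 2 mm. A picture is of the moment at which its call begins: read the wrist's pose just before it.
- workorder.finish_job(): hands the job in, once; it reports no verdict.
Trained networks look in a picture, given as the dict that the camera call returned (one of the last four; its "shot" number tells which), for a name from the list of things; names that differ only in an ending like _2 or _b are one class to them, and where a whole thing is asked for, a point or a joint stands for the part that bears it (a point fixed in the world has none). Each returns a list of dicts, best first, with "conf" (0 to 1); they miss things now and then, are a little off and sometimes report something else, mostly with a low value. They report only what shows in the picture. A call takes as long as a camera call.
- masks_of(picture, name): "pixels" (400x640 bool, what is visible of it) and "xy" ([column, row] in pixels, amid what is visible of it).
The state is a dict: "time": time; "joint_positions": joint angles; "qvel": joint speeds; "joint_torque": joint torques, N m; "tcp_pos": TCP position; "tool_rot": TCP orientation; "force": force on the tool from outside, world axes, zero at the start; "torque": the same for the moment, N m; "gripper_width": opening from 0.0 (shut) to 1.0 (fully open).
Only numpy, scipy, OpenCV 4.12 (cv2) and the standard library are available. Lean on these libraries where they do the work, as an engineer would, in place of code of your own. Each camera call takes 0.05 s, during which the arm holds its last target.

## Task

Lift the two zinc pegs out of the slotted stand and stand them upright in the two empty cells of the divided crate, one per cell. Then take the chest's lid by its bar, raise it to 40 degrees from shut and keep holding it there, so that a mate can lower the crate in under it: the lid falls shut if let go, so finish while still holding it, without propping it on anything. Leave the crate, the grease cup, the impeller, the valve cap and the gasket where they are.

Things in the scene. Friction and masses are not known exactly. Their poses are not given: they have to be found in the camera images.
- peg_a: zinc peg: plain dull grey cylinder, 26 mm diameter, 85 mm tall, about 0.3 kg, standing upright in one end hole of the stand, its underside 8 mm above the shelf (top at 93 mm, 63 mm of it above the stand). Origin: centre of its underside, z along the peg.
- peg_b: second zinc peg, the same as peg_a, in the hole at the other end of the stand.
- stand: fixed aluminium block, 160 (x) by 60 (y) by 30 mm high, with three round 30 mm holes, 22 mm deep, in a row along its x axis at x = -50, 0 and +50 mm; the pegs stand in the two outer holes, the middle one is empty. Origin: centre of its underside.
- crate: loose open wooden crate, 60 (x) by 170 (y) by 45 mm high, 1 kg, walls and dividers 5 mm, floor 5 mm thick; three square cells of 50 mm in a row along its y axis, at y = -55, 0 and +55 mm. The +y cell holds the grease cup, the other two are empty. Origin: centre of its underside.
- cell0 (a point): centre of the inner floor of the empty end cell (-y end of the crate), axes as the crate's.
- cell1 (a point): centre of the inner floor of the empty middle cell, axes as the crate's.
- chest: fixed grey sheet steel chest, 200 (x) by 240 (y) by 105 mm high, closed by a lid hinged along its far (+x) top edge; its front (-x) looks roughly to the robot. It is at the left or at the right of the robot, and the crate is at the other side. Origin: centre of its underside.
- chest_lid (a joint): opening of the lid in rad: 0 shut, growing as the front edge rises, 40 degrees = 0.698, stop at 1.3. The lid weighs about 0.5 kg (0.35 to 0.7) and always falls shut by itself. The lid is a 6 mm plate (top at 111 mm when shut).
- lid_bar (a point): middle of the round steel lifting bar on the lid: 10 mm diameter, running along the chest's y axis, 110 mm between the middles of its two posts, its centre 39 mm above the lid's top face; 175 mm in front of the hinge line and 45 mm above it when the lid is shut. Axes turn with the lid (as the chest's when shut): x points to the hinge, y along the bar, z out of the lid.
- lid_hinge (a point): middle of the lid's hinge line, on the chest's far top edge, 105 mm above the shelf; the line runs along y, axes as the chest's. The lid opens by a positive turn about this y axis: the front edge goes up and towards the hinge.
- grease_cup: brass grease cup, 38 mm diameter, 38 mm high, standing in the +y cell of the crate. Origin: centre of its underside. Leave it.
- impeller: bronze impeller, 84 mm disc with six vanes, 30 mm high, lying beyond the stand. Origin: centre of its underside. Leave it.
- valve_cap: squat cast iron valve cap, 60 mm diameter, 34 mm high, lying beyond the stand. Origin: centre of its underside. Leave it.
- gasket: red fibre gasket in a rigid ring, 80 mm outer diameter, 6 mm thick, beyond the impeller and the valve cap. Origin: centre of its underside. Leave it.

How it is judged (in metres and radians):
On the way, in this order (a step that is already met when the one before it is completed fails the run):
1. both pegs stand upright and released in the two empty cells, one per cell, with the lid still shut (((horizontal distance between peg_a and cell0 below 0.02 m and z of peg_a in the frame of cell0 between -0.005 and 0.008 m and angle between each of peg_a, peg_b's own z axis and vertical below 0.12 rad and horizontal distance between peg_b and cell1 below 0.02 m and z of peg_b in the frame of cell1 between -0.005 and 0.008 m) or (horizontal distance between peg_a and cell1 below 0.02 m and z of peg_a in the frame of cell1 between -0.005 and 0.008 m and angle between each of peg_a, peg_b's own z axis and vertical below 0.12 rad and horizontal distance between peg_b and cell0 below 0.02 m and z of peg_b in the frame of cell0 between -0.005 and 0.008 m)) and contact force between the fingers and peg_a below 0.1 N and contact force between the fingers and peg_b below 0.1 N and value of joint chest_lid below 0.05 rad), for 0.2 s.
2. the lid is held by the fingers at 40 degrees (value of joint chest_lid between 0.611 and 0.785 rad and contact force between the fingers and chest_lid above 0.5 N), for 0.3 s.
At the end, for the whole second after the job is handed in: The fingers hold the lid still at 40 degrees, give or take 5, (at least 0.5 N between fingers and lid, no loose thing touching the lid), and the two pegs stand at rest, upright within 7 degrees, on the floors of the two cells that were empty, one in each (all of step 2 and velocity of joint chest_lid between -0.05 and 0.05 rad/s and ((horizontal distance between peg_a and cell0 below 0.02 m and z of peg_a in the frame of cell0 between -0.005 and 0.008 m and angle between each of peg_a, peg_b's own z axis and vertical below 0.12 rad and horizontal distance between peg_b and cell1 below 0.02 m and z of peg_b in the frame of cell1 between -0.005 and 0.008 m) or (horizontal distance between peg_a and cell1 below 0.02 m and z of peg_a in the frame of cell1 between -0.005 and 0.008 m and angle between each of peg_a, peg_b's own z axis and vertical below 0.12 rad and horizontal distance between peg_b and cell0 below 0.02 m and z of peg_b in the frame of cell0 between -0.005 and 0.008 m)) and contact force between chest_lid and peg_a below 0.1 N and contact force between chest_lid and peg_b below 0.1 N and contact force between chest_lid and crate below 0.1 N and contact force between chest_lid and grease_cup below 0.1 N and contact force between chest_lid and impeller below 0.1 N and contact force between chest_lid and valve_cap below 0.1 N and contact force between chest_lid and gasket below 0.1 N and linear speed of each of peg_a, peg_b below 0.02 m/s); the arm keeps its last pose, push and grip.
It fails at once if the crate is moved by more than 30 mm or tipped over (distance of crate from where it was at the start of the episode above 0.03 m or angle between crate's own z axis and vertical above 0.5 rad).
It fails at once if the grease cup is moved by more than 30 mm or tipped over (distance of grease_cup from where it was at the start of the episode above 0.03 m or angle between grease_cup's own z axis and vertical above 0.5 rad).
It fails at once if the impeller is moved by more than 30 mm or tipped over (distance of impeller from where it was at the start of the episode above 0.03 m or angle between impeller's own z axis and vertical above 0.5 rad).
It fails at once if the valve cap is moved by more than 30 mm or tipped over (distance of valve_cap from where it was at the start of the episode above 0.03 m or angle between valve_cap's own z axis and vertical above 0.5 rad).
It fails at once if the gasket is moved by more than 30 mm or tipped over (distance of gasket from where it was at the start of the episode above 0.03 m or angle between gasket's own z axis and vertical above 0.5 rad).
It also fails if it takes over 72 s, if anything falls off the work surface, if the arm or the gripper's body presses on something with over 40 N, if the wrist force passes 120 N, or if a joint passes its speed limit or range.

## Working session

There is one attempt and no reset: what is moved stays moved. The work goes in short steps, Python scripts to look and compute and a tool call to move; the robot and the scene stay as the last step left them, time stands still between calls to the robot, and variables do not carry over. Pictures are saved under pics/ and viewed, and the job is handed in when it is done.

Besides the shell and the picture viewer there is one more tool, called after "Request:" by a JSON object that holds its "name" and its "arguments", one argument or row to a line. apply_moves: Moves the arm, as the interface text tells. Its arguments: {"type":"object","properties":{"targets":{"type":"array","items":{"type":"object","properties":{"tx":{"type":"number"},"ty":{"type":"number"},"tz":{"type":"number"},"turn":{"type":"number"}}}},"jaw":{"type":"number"},"squeeze":{"type":"number"}},"required":["targets"]}

```bash
mkdir -p pics
cat > h.py <<'E'
import numpy as np, cv2
from plant import robot, get_image, workorder, masks_of
def save(p,n): cv2.imwrite('pics/'+n, p['img'][:,:,::-1])
def cloud(p,mask=None):
    z=p['range_z']; m=z>0
    if mask is not None: m&=mask
    v,u=np.nonzero(m); d=z[v,u].astype(float)
    P=np.c_[(u-p['cx'])/p['fx']*d,(v-p['cy'])/p['fy']*d,d]
    if 'rvec' in p:
        R=cv2.Rodrigues(np.array(p['rvec'],float))[0]; return (P-np.ravel(p['tvec']))@R
    T=np.array(p['tool_from_camera']); P=P@T[:3,:3].T+T[:3,3]
    s=robot.sense(); return P@rot(s['tool_rot']).T+np.array(s['tcp_pos'])
def rot(r):
    from scipy.spatial.transform import Rotation as Ro
    return Ro.from_euler('xyz',r).as_matrix()
E
python3 - <<'E'
from h import *
s=robot.sense(); print(s)
for n in ['scene','top']:
    p=get_image(n); save(p,n+'0.png')
    for k in ['peg_a','stand','crate','chest','chest_lid','lid_bar','grease_cup','impeller','valve_cap','gasket']:
        for r in masks_of(p,k)[:3]:
            if r['conf']<.3: continue
            c=cloud(p,r['pixels']); 
            print(n,k,round(r['conf'],2),np.round(r['xy']),r['pixels'].sum(),np.round(np.median(c,0)) if len(c) else None, np.round(np.percentile(c,[2,98],axis=0)).tolist() if len(c) else None)
E
```

```text
{'time': 0.0, 'joint_positions': array([-1.24796897e+00,  1.26385108e-01, -4.06204646e-02,  1.40544031e+00,
        2.98483485e-06,  1.57077979e+00]), 'qvel': array([-0.00054731, -0.00011077,  0.00077693, -0.00061191,  0.00075696,
        0.00107069]), 'joint_torque': array([ 2.39411493e-03, -4.35915005e+01,  3.52922809e+01,  1.73459225e-02,
        2.27505725e-04,  1.13201693e-06]), 'tcp_pos': array([ 166.4180015 , -497.46495912,  226.92012433]), 'tool_rot': array([-3.13994310e+00, -3.01210122e-06,  3.22843889e-01]), 'force': array([ 0.78136537,  0.43105836, -0.77548495]), 'torque': array([0.02161153, 0.00224828, 0.00742818]), 'gripper_width': 1.00041643225562}
scene peg_a 0.65 [359. 166.] 227 [490.  -8.  73.] [[473.0, -23.0, 26.0], [496.0, -1.0, 94.0]]
scene peg_a 0.6 [242. 115.] 6565 [ 637. -286.  110.] [[535.0, -415.0, 106.0], [732.0, -177.0, 150.0]]
scene peg_a 0.48 [330. 188.] 234 [589. -11.  71.] [[574.0, -26.0, 26.0], [596.0, -3.0, 95.0]]
scene stand 0.86 [340. 187.] 1285 [537.  -2.  28.] [[459.0, -43.0, 2.0], [613.0, 16.0, 33.0]]
scene stand 0.67 [329. 187.] 222 [589. -11.  
[... 1596 characters left out ...]
, 36.0]]
top chest 0.45 [427. 191.] 6461 [ 627. -297.  111.] [[529.0, -416.0, 105.0], [727.0, -179.0, 151.0]]
top chest_lid 0.81 [426. 192.] 6496 [ 627. -298.  111.] [[528.0, -416.0, 105.0], [727.0, -179.0, 151.0]]
top lid_bar 0.92 [425. 190.] 6439 [ 627. -298.  111.] [[528.0, -415.0, 105.0], [727.0, -181.0, 151.0]]
top grease_cup 0.48 [207. 207.] 114 [610. 327.  40.] [[596.0, 313.0, 22.0], [625.0, 345.0, 46.0]]
top impeller 0.72 [288. 178.] 597 [697.  90.   7.] [[661.0, 52.0, -1.0], [736.0, 128.0, 33.0]]
top valve_cap 0.69 [347. 174.] 303 [684. -84.  23.] [[659.0, -112.0, 7.0], [713.0, -58.0, 38.0]]
top gasket 0.73 [319. 157.] 275 [777.   3.   6.] [[745.0, -30.0, -1.0], [819.0, 43.0, 11.0]]
```

View pics/scene0.png

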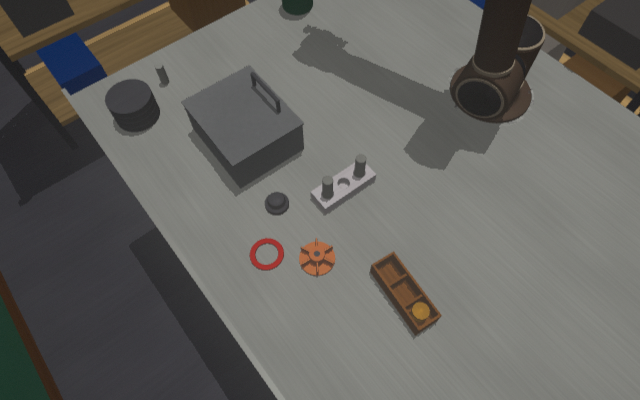

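View pics/top0.png

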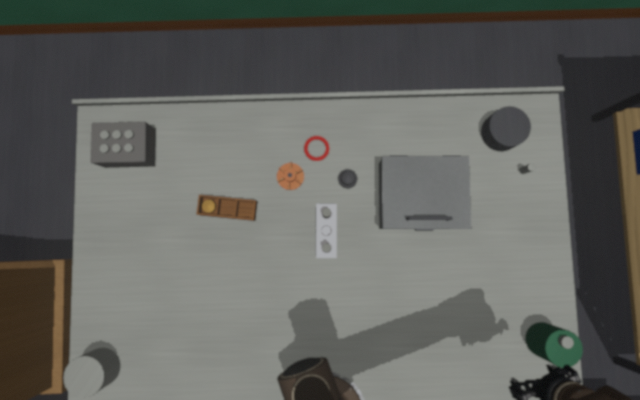

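The chest is on the right (y≈-297), the crate on the left (y≈270), and the stand is in the middle with pegs at about (488,-13) and (586,-15). I'll turn the tool so the jaws open along world x, then move over the stand.

Request:
{"name": "apply_moves", "arguments": {
  "targets": [
    {"turn": -7.15},
    {"turn": -7.15},
    {"turn": -7.15},
    {"turn": -7.15},
    {"turn": -7.15},
    {"turn": -7.15},
    {"turn": -7.15},
    {"turn": -7.15},
    {"turn": -7.15},
    {"turn": -7.15}
  ]
}}

```text
invalid input at $.targets[0]: expected keys tx, ty, tz, turn
```

Request:
{"name": "apply_moves", "arguments": {
  "targets": [
    {"tx": 3.2, "ty": 2.5},
    {"tx": 3.2, "ty": 2.5},
    {"tx": 3.2, "ty": 2.5},
    {"tx": 3.2, "ty": 2.5},
    {"tx": 3.2, "ty": 2.5},
    {"tx": 3.2, "ty": 2.5},
    {"tx": 3.2, "ty": 2.5},
    {"tx": 3.2, "ty": 2.5},
    {"tx": 3.2, "ty": 2.5},
    {"tx": 3.2, "ty": 2.5}
  ]
}}

```text
invalid input at $.targets[0]: expected keys tx, ty, tz, turn
```

Request:
{"name": "apply_moves", "arguments": {
  "targets": [
    {"tx": 3.2, "ty": 2.0},
    {"tx": 3.2, "ty": 2.0},
    {"tx": 3.2, "ty": 2.0},
    {"tx": 3.2, "ty": 2.0},
    {"tx": 3.2, "ty": 2.0},
    {"ty": 1}
  ]
}}

```text
invalid input at $.targets[0]: expected keys tx, ty, tz, turn
```

Run:
```python
from h import *
s=robot.sense(); print(s['time'],s['tcp_pos'],s['tool_rot'])
p=get_image('wrist'); save(p,'w1.png'); print(np.round(p['tool_from_camera'],3).tolist())
```

```text
1.1 [ 166.54653056 -497.88404347  227.67681333] [-3.14157606e+00 -3.58682690e-05  3.22795408e-01]
[[-0.0, -0.955, -0.297, 76.027], [1.0, -0.0, 0.001, 0.794], [-0.001, -0.297, 0.955, -145.408], [0.0, 0.0, 0.0, 1.0]]
```

View pics/w1.png

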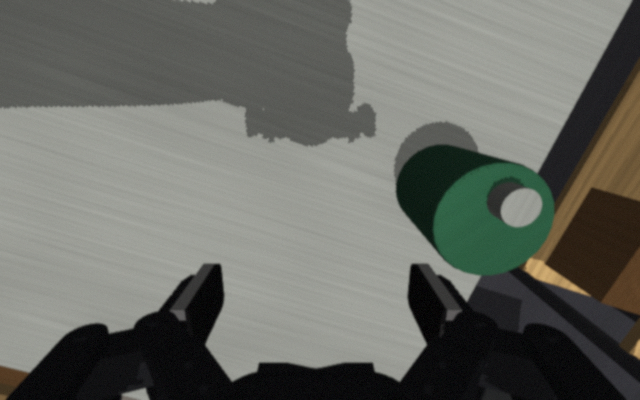

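Every key is required in each row. I'll resend them.

Request:
{"name": "apply_moves", "arguments": {
  "targets": [
    {"tx": 0, "ty": 0, "tz": 0, "turn": -7.15},
    {"tx": 0, "ty": 0, "tz": 0, "turn": -7.15},
    {"tx": 0, "ty": 0, "tz": 0, "turn": -7.15},
    {"tx": 0, "ty": 0, "tz": 0, "turn": -7.15},
    {"tx": 0, "ty": 0, "tz": 0, "turn": -7.15},
    {"tx": 0, "ty": 0, "tz": 0, "turn": -7.15},
    {"tx": 0, "ty": 0, "tz": 0, "turn": -7.15},
    {"tx": 0, "ty": 0, "tz": 0, "turn": -7.15},
    {"tx": 0, "ty": 0, "tz": 0, "turn": -7.15},
    {"tx": 0, "ty": 0, "tz": 0, "turn": -7.15}
  ]
}}

```text
time: 1.98
tcp_pos: [166.6, -497.9, 227.7]
tool_rot: [-3.142, -0.0, 1.577]
force: [0.8, 1.2, 1.1]
gripper_width: 0.997
```

Request:
{"name": "apply_moves", "arguments": {
  "targets": [
    {"tx": 3.2, "ty": 2.5, "tz": 0, "turn": 0},
    {"tx": 3.2, "ty": 2.5, "tz": 0, "turn": 0},
    {"tx": 3.2, "ty": 2.5, "tz": 0, "turn": 0},
    {"tx": 3.2, "ty": 2.5, "tz": 0, "turn": 0},
    {"tx": 3.2, "ty": 2.5, "tz": 0, "turn": 0},
    {"tx": 3.2, "ty": 2.5, "tz": 0, "turn": 0},
    {"tx": 3.2, "ty": 2.5, "tz": 0, "turn": 0},
    {"tx": 3.2, "ty": 2.5, "tz": 0, "turn": 0},
    {"tx": 3.2, "ty": 2.5, "tz": 0, "turn": 0},
    {"tx": 3.2, "ty": 2.5, "tz": 0, "turn": 0}
  ]
}}

```text
time: 2.82
tcp_pos: [417.4, -176.1, 228.0]
tool_rot: [3.141, 0.0, 1.571]
force: [0.5, -1.0, -0.5]
gripper_width: 0.998
```

Request:
{"name": "apply_moves", "arguments": {
  "targets": [
    {"tx": 3.2, "ty": 2.0, "tz": 0, "turn": 0},
    {"tx": 3.2, "ty": 2.0, "tz": 0, "turn": 0},
    {"tx": 3.2, "ty": 2.0, "tz": 0, "turn": 0},
    {"tx": 3.2, "ty": 2.0, "tz": 0, "turn": 0},
    {"tx": 3.2, "ty": 2.0, "tz": 0, "turn": 0},
    {"tx": 0, "ty": 1, "tz": 0, "turn": 0},
    {"tx": 0, "ty": 0, "tz": 0, "turn": 0}
  ]
}}

```text
time: 3.4
tcp_pos: [528.2, -16.2, 227.0]
tool_rot: [-3.141, 0.0, 1.574]
force: [0.5, 0.5, 0.5]
gripper_width: 0.998
```

Run:
```python
from h import *
s=robot.sense(); print(s['time'],s['tcp_pos'],s['tool_rot'])
p=get_image('wrist'); save(p,'w2.png')
for k in ['peg_a','stand']:
    for r in masks_of(p,k)[:3]:
        c=cloud(p,r['pixels'])
        print(k,round(r['conf'],2),np.round(r['xy']),r['pixels'].sum(),np.round(np.percentile(c,[2,50,98],axis=0)).tolist())
        if k=='peg_a':
            t=c[(c[:,2]>88)]; 
            if len(t)>20: print('top',len(t),cv2.minEnclosingCircle(t[:,:2].astype(np.float32)),t.mean(0))
c=cloud(p); m=(abs(c[:,2]-30)<4)&(c[:,0]>430)&(c[:,0]<640)&(abs(c[:,1]+13)<50)
print(cv2.minAreaRect(c[m][:,:2].astype(np.float32)), np.median(c[m][:,2]))
m=(c[:,2]>86)&(c[:,2]<100)&(c[:,0]>430)&(c[:,0]<640)&(abs(c[:,1]+13)<50)
for lo,hi in((430,535),(540,640)):
    t=c[m&(c[:,0]>lo)&(c[:,0]<hi)]; print(len(t),t.mean(0),cv2.minEnclosingCircle(t[:,:2].astype(np.float32)))
```

```text
3.4 [528.21232287 -16.21556651 226.99955142] [-3.14133450e+00  1.43837183e-04  1.57436662e+00]
peg_a 0.76 [268. 188.] 962 [[469.0, -29.0, 24.0], [483.0, -14.0, 92.0], [492.0, -6.0, 94.0]]
top 586 ((480.17218017578125, -17.722457885742188), 12.61821174621582) [480.29304379 -17.37235272  92.44016051]
peg_a 0.71 [368. 190.] 1032 [[567.0, -33.0, 21.0], [577.0, -17.0, 92.0], [590.0, -9.0, 94.0]]
top 602 ((579.7564086914062, -21.74931526184082), 13.09245491027832) [579.32892148 -21.0313296   92.36094715]
stand 0.61 [318. 172.] 6094 [[452.0, -49.0, 7.0], [528.0, -12.0, 30.0], [606.0, 11.0, 31.0]]
((529.4705200195312, -20.611949920654297), (60.435546875, 160.25112915039062), 88.008544921875) 29.73189396915059
627 [480.00707346 -17.97124365  92.4992114 ] ((479.70855712890625, -18.64838409423828), 12.957541465759277)
625 [578.85105868 -21.27595355  92.39676173] ((579.4649658203125, -22.273252487182617), 13.092451095581055)
```

View pics/w2.png

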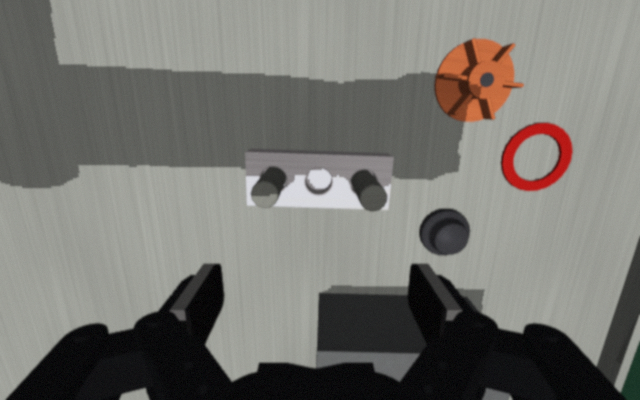

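The wrist view shows both peg tops at 92.4 mm and 13 mm radius, at (479.8,-18.4) and (579.3,-22.0). The stand fits 160x60. All of this matches the given sizes, so I'll grasp the near peg.

Request:
{"name": "apply_moves", "arguments": {
  "targets": [
    {"tx": -0.2, "ty": -2.4, "tz": 0, "turn": 0},
    {"tx": 0, "ty": -2.4, "tz": 0, "turn": 0},
    {"tx": 0, "ty": 0, "tz": 3, "turn": 0},
    {"tx": 0, "ty": 0, "tz": 3, "turn": 0},
    {"tx": 0, "ty": 0, "tz": 3, "turn": 0},
    {"tx": 0, "ty": 0, "tz": 3, "turn": 0},
    {"tx": 0, "ty": 0, "tz": 2, "turn": 0},
    {"tx": 0, "ty": 0, "tz": 1.7, "turn": 0},
    {"tx": 0, "ty": 0, "tz": 0, "turn": 0},
    {"tx": 0, "ty": 0, "tz": 0, "turn": 0}
  ],
  "jaw": 8.5
}}

```text
time: 4.38
tcp_pos: [477.4, -20.9, 70.7]
tool_rot: [-3.14, -0.0, 1.569]
force: [-0.0, 0.1, 0.9]
gripper_width: 0.997
```

Request:
{"name": "apply_moves", "arguments": {
  "targets": [
    {"tx": 0, "ty": 0, "tz": 0, "turn": 0},
    {"tx": 0, "ty": 0, "tz": 0, "turn": 0},
    {"tx": 0, "ty": 0, "tz": 0, "turn": 0},
    {"tx": 0, "ty": 0, "tz": 0, "turn": 0},
    {"tx": 0, "ty": 0, "tz": 0, "turn": 0},
    {"tx": 0, "ty": 0, "tz": 0, "turn": 0},
    {"tx": 0, "ty": 0, "tz": 0, "turn": 0},
    {"tx": 0, "ty": 0, "tz": 0, "turn": 0}
  ],
  "jaw": 1.5,
  "squeeze": 50
}}

```text
time: 5.05
tcp_pos: [479.4, -19.8, 71.6]
tool_rot: [3.14, 0.0, 1.571]
force: [1.2, -0.4, 5.9]
gripper_width: 0.273
```

Request:
{"name": "apply_moves", "arguments": {
  "targets": [
    {"tx": 0, "ty": 0, "tz": 0, "turn": 0},
    {"tx": 0, "ty": 0, "tz": 0, "turn": 0},
    {"tx": 0, "ty": 0, "tz": -1.5, "turn": 0},
    {"tx": 0, "ty": 0, "tz": -2.5, "turn": 0},
    {"tx": 0, "ty": 0, "tz": -2.5, "turn": 0},
    {"tx": 0, "ty": 0, "tz": -2.5, "turn": 0},
    {"tx": 0, "ty": 0, "tz": -2.5, "turn": 0},
    {"tx": 0, "ty": 0, "tz": -2, "turn": 0},
    {"tx": 0, "ty": 0, "tz": -2, "turn": 0},
    {"tx": 0, "ty": 0, "tz": 0, "turn": 0}
  ]
}}

```text
time: 5.88
tcp_pos: [479.6, -19.9, 228.7]
tool_rot: [3.138, 0.0, 1.571]
force: [0.9, 0.7, -2.5]
gripper_width: 0.271
```

Run:
```python
from h import *
s=robot.sense(); print(s['time'],s['tcp_pos'],s['tool_rot'],s['force'],s['gripper_width'])
p=get_image('scene'); save(p,'s3.png')
p=get_image('wrist'); save(p,'w3.png')
for r in masks_of(p,'peg_a')[:3]:
    c=cloud(p,r['pixels'])
    if len(c): print(round(r['conf'],2),np.round(r['xy']),r['pixels'].sum(),np.round(np.percentile(c,[2,50,98],axis=0)).tolist())
```

```text
5.8833 [479.64434493 -19.90039978 228.69823408] [3.13755960e+00 1.87976608e-04 1.57080205e+00] [ 0.90213829  0.72365274 -2.48798449] 0.27084073892517835
0.9 [316. 255.] 4434 [[468.0, -27.0, 165.0], [479.0, -9.0, 243.0], [490.0, -4.0, 246.0]]
0.59 [418. 184.] 1173 [[567.0, -30.0, 21.0], [574.0, -16.0, 87.0], [590.0, -7.0, 90.0]]
0.25 [519.  77.] 5494 [[658.0, 50.0, -1.0], [688.0, 87.0, 6.0], [735.0, 124.0, 27.0]]
```

View pics/w3.png

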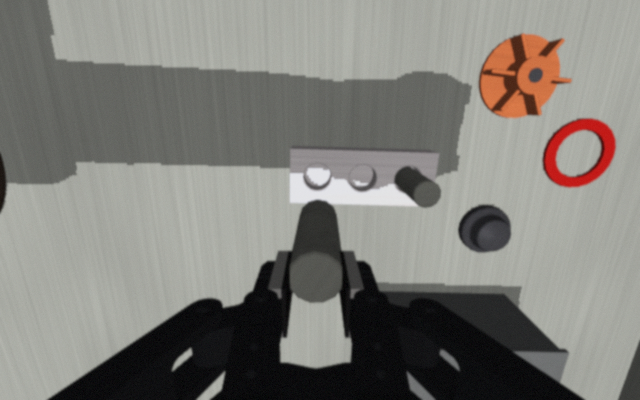

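View pics/s3.png

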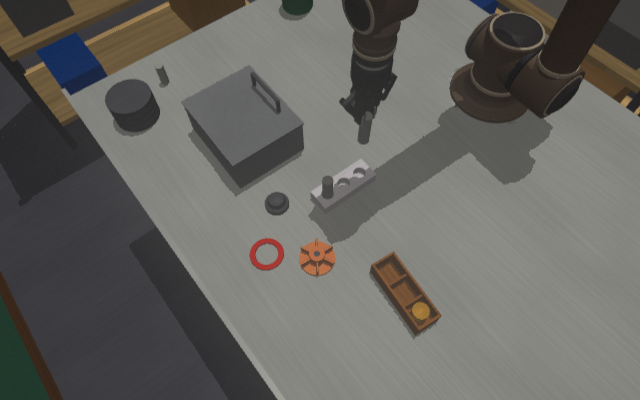

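Peg held, upright between the pads in the wrist view (top about pixel 316,275), and the end hole is empty. Next I'll move to just short of the crate and look.

Request:
{"name": "apply_moves", "arguments": {
  "targets": [
    {"tx": 2.9, "ty": 1.5, "tz": 0, "turn": 0},
    {"tx": 2.9, "ty": 1.5, "tz": 0, "turn": 0},
    {"tx": 2.9, "ty": 1.5, "tz": 0, "turn": 0},
    {"tx": 2.9, "ty": 1.5, "tz": 0, "turn": 0},
    {"tx": 2.9, "ty": 1.5, "tz": 0, "turn": 0},
    {"tx": 2.9, "ty": 1.5, "tz": 0, "turn": 0},
    {"tx": 2.9, "ty": 1.5, "tz": 0, "turn": 0},
    {"tx": 2.9, "ty": 1.5, "tz": 0, "turn": 0},
    {"tx": 0, "ty": 0, "tz": 0, "turn": 0},
    {"tx": 0, "ty": 0, "tz": 0, "turn": 0}
  ]
}}

```text
time: 6.87
tcp_pos: [598.1, 213.4, 222.0]
tool_rot: [-3.137, 0.002, 1.573]
force: [-0.3, -1.6, -2.8]
gripper_width: 0.266
```

Run:
```python
from h import *
s=robot.sense(); print(s['time'],s['tcp_pos'],s['tool_rot'],s['force'],s['gripper_width'])
p=get_image('wrist'); save(p,'w4.png'); np.savez('w4.npz',**{k:np.array(v) for k,v in p.items()},tcp=s['tcp_pos'],rotv=s['tool_rot'])
for k in ['peg_a','crate','grease_cup']:
  for r in masks_of(p,k)[:2]:
    c=cloud(p,r['pixels'])
    if len(c): print(k,round(r['conf'],2),np.round(r['xy']),r['pixels'].sum(),np.round(np.percentile(c,[2,50,98],axis=0)).tolist())
    if k=='peg_a' and r['conf']>.5:
        t=c[c[:,2]>np.percentile(c[:,2],98)-4]; print('top',t.mean(0),cv2.minEnclosingCircle(t[:,:2].astype(np.float32)))
c=cloud(p); m=(c[:,2]>40)&(c[:,2]<50)&(c[:,0]>550)&(c[:,0]<680)&(c[:,1]>150)
print(m.sum(),cv2.minAreaRect(c[m][:,:2].astype(np.float32)))
```

```text
6.8667 [598.08604064 213.36280756 222.00764348] [-3.13667159e+00  1.87194484e-03  1.57315765e+00] [-0.31626612 -1.56956953 -2.76430528] 0.26630874347200933
peg_a 0.92 [317. 255.] 4509 [[587.0, 205.0, 165.0], [599.0, 223.0, 243.0], [610.0, 228.0, 245.0]]
top [598.33297944 216.0804953  244.26698123] ((598.6165161132812, 214.76394653320312), 13.52683162689209)
peg_a 0.58 [304. 354.] 374 [[569.0, -19.0, 27.0], [582.0, -10.0, 43.0], [593.0, -8.0, 60.0]]
top [583.19872683  -9.68140965  58.00729528] ((581.9671020507812, -12.121816635131836), 9.240217208862305)
crate 0.63 [321. 122.] 9924 [[573.0, 192.0, 3.0], [607.0, 274.0, 8.0], [642.0, 357.0, 48.0]]
grease_cup 0.64 [332.  59.] 1335 [[596.0, 310.0, 40.0], [613.0, 327.0, 43.0], [629.0, 344.0, 46.0]]
4503 ((607.515869140625, 273.6846008300781), (170.64317321777344, 60.18914031982422), 82.78273010253906)
```

View pics/w4.png

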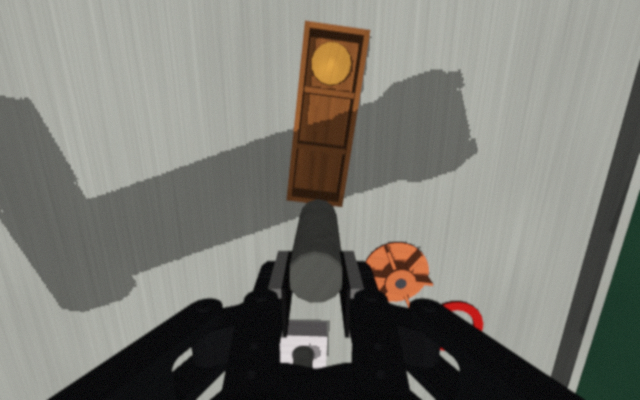

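The crate fits 170.6x60.2, centred at (607.5,273.7) with yaw -7.2°. The cup is at pixel (332,59), in the +y cell. That puts cell1 at (607.5,273.7) and cell0 at (600.6,219.1). I'll put the held peg in cell1.

Request:
{"name": "apply_moves", "arguments": {
  "targets": [
    {"tx": 2, "ty": 0.3, "tz": 0, "turn": 0},
    {"tx": 2, "ty": 0.3, "tz": 0, "turn": 0},
    {"tx": 1.95, "ty": 0.3, "tz": 0, "turn": 0},
    {"tx": 0, "ty": 0, "tz": 2.5, "turn": 0},
    {"tx": 0, "ty": 0, "tz": 2.5, "turn": 0},
    {"tx": 0, "ty": 0, "tz": 2.5, "turn": 0},
    {"tx": 0, "ty": 0, "tz": 2.5, "turn": 0},
    {"tx": 0, "ty": 0, "tz": 0, "turn": 0},
    {"tx": 0, "ty": 0, "tz": 0, "turn": 0}
  ]
}}

```text
time: 7.82
tcp_pos: [606.5, 270.2, 124.9]
tool_rot: [-3.139, 0.001, 1.57]
force: [0.6, -0.4, -2.8]
gripper_width: 0.27
```

Run:
```python
from h import *
s=robot.sense(); print(s['time'],s['tcp_pos'],s['tool_rot'],s['force'],s['gripper_width'])
p=get_image('wrist'); save(p,'w5.png')
for k in ['peg_a']:
  for r in masks_of(p,k)[:1]:
    c=cloud(p,r['pixels'])
    t=c[c[:,2]>np.percentile(c[:,2],98)-4]; print('top',t.mean(0),cv2.minEnclosingCircle(t[:,:2].astype(np.float32)))
c=cloud(p); m=(c[:,2]>38)&(c[:,2]<52)&(c[:,0]>550)&(c[:,0]<680)&(c[:,1]>150)
print(m.sum(),cv2.minAreaRect(c[m][:,:2].astype(np.float32)))
```

```text
7.8167 [606.45102298 270.16079018 124.90749868] [-3.13871883e+00  1.32661811e-03  1.56955181e+00] [ 0.63529649 -0.35319867 -2.78946928] 0.27030547793694476
top [608.66778382 275.66636264 148.42474636] ((608.288818359375, 274.56964111328125), 13.244630813598633)
6559 ((608.92236328125, 276.7646484375), (170.50914001464844, 60.314998626708984), 82.8105697631836)
```

View pics/w5.png

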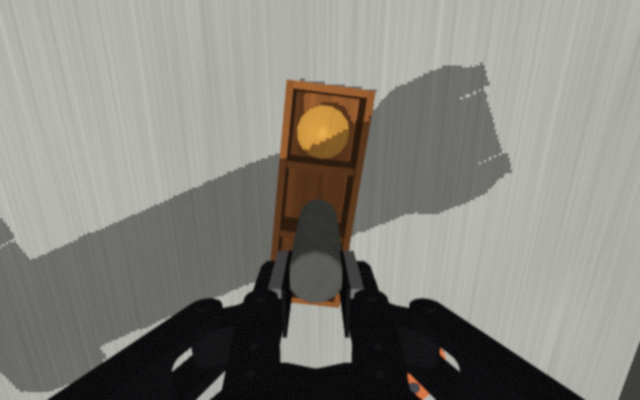

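The peg is centred over the middle cell, within 2 mm in the same frame. Its underside is about 63 mm high, so I'll lower it.

Request:
{"name": "apply_moves", "arguments": {
  "targets": [
    {"tx": 0.1, "ty": 0, "tz": 1.5, "turn": 0},
    {"tx": 0, "ty": 0, "tz": 1.5, "turn": 0},
    {"tx": 0, "ty": 0, "tz": 1.2, "turn": 0},
    {"tx": 0, "ty": 0, "tz": 0.8, "turn": 0},
    {"tx": 0, "ty": 0, "tz": 0.4, "turn": 0},
    {"tx": 0, "ty": 0, "tz": 0, "turn": 0},
    {"tx": 0, "ty": 0, "tz": 0, "turn": 0}
  ]
}}

```text
time: 8.5
tcp_pos: [607.9, 272.6, 72.3]
tool_rot: [3.141, -0.0, 1.571]
force: [-0.5, 0.2, -3.3]
gripper_width: 0.271
```

Request:
{"name": "apply_moves", "arguments": {
  "targets": [
    {"tx": 0, "ty": 0, "tz": 0.1, "turn": 0},
    {"tx": 0, "ty": 0, "tz": 0.1, "turn": 0},
    {"tx": 0, "ty": 0, "tz": 0, "turn": 0}
  ]
}}

```text
time: 8.75
tcp_pos: [607.8, 272.7, 70.1]
tool_rot: [3.141, -0.0, 1.571]
force: [0.2, -0.4, -2.9]
gripper_width: 0.27
```

Request:
{"name": "apply_moves", "arguments": {
  "targets": [
    {"tx": 0, "ty": 0, "tz": 0.1, "turn": 0},
    {"tx": 0, "ty": 0, "tz": 0.1, "turn": 0},
    {"tx": 0, "ty": 0, "tz": 0, "turn": 0}
  ]
}}

```text
time: 9.0
tcp_pos: [608.0, 272.8, 68.6]
tool_rot: [3.14, -0.001, 1.571]
force: [-0.6, -0.7, 2.0]
gripper_width: 0.267
```

Contact. Release and rise.

Request:
{"name": "apply_moves", "arguments": {
  "targets": [
    {"tx": 0, "ty": 0, "tz": 0, "turn": 0},
    {"tx": 0, "ty": 0, "tz": 0, "turn": 0},
    {"tx": 0, "ty": 0, "tz": 0, "turn": 0},
    {"tx": 0, "ty": 0, "tz": 0, "turn": 0},
    {"tx": 0, "ty": 0, "tz": 0, "turn": 0},
    {"tx": 0, "ty": 0, "tz": 0, "turn": 0},
    {"tx": 0, "ty": 0, "tz": -2, "turn": 0},
    {"tx": 0, "ty": 0, "tz": -3, "turn": 0},
    {"tx": 0, "ty": 0, "tz": -3, "turn": 0},
    {"tx": 0, "ty": 0, "tz": -3, "turn": 0}
  ],
  "jaw": 8.5
}}

```text
time: 9.83
tcp_pos: [607.3, 272.4, 178.7]
tool_rot: [-3.141, 0.0, 1.571]
force: [-0.1, 0.5, -0.6]
gripper_width: 0.997
```

Request:
{"name": "apply_moves", "arguments": {
  "targets": [
    {"tx": 0, "ty": 0, "tz": -3, "turn": 0},
    {"tx": -1.5, "ty": 0, "tz": -1.5, "turn": 0},
    {"tx": -3.0, "ty": 0, "tz": 0, "turn": 0},
    {"tx": -2, "ty": 0, "tz": 0, "turn": 0},
    {"tx": 0, "ty": 0, "tz": 0, "turn": 0},
    {"tx": 0, "ty": 0, "tz": 0, "turn": 0}
  ]
}}

```text
time: 10.33
tcp_pos: [607.7, 206.8, 223.0]
tool_rot: [3.141, -0.0, 1.569]
force: [-0.9, 0.4, -0.0]
gripper_width: 0.991
```

Run:
```python
from h import *
s=robot.sense(); print(s['time'],s['tcp_pos'],s['tool_rot'],s['force'],s['gripper_width'])
p=get_image('wrist'); save(p,'w6.png')
for k in ['peg_a']:
  for r in masks_of(p,k)[:2]:
    c=cloud(p,r['pixels'])
    t=c[c[:,2]>np.percentile(c[:,2],98)-4]; print('top',t.mean(0),cv2.minEnclosingCircle(t[:,:2].astype(np.float32)))
c=cloud(p); m=(c[:,2]>38)&(c[:,2]<52)&(c[:,0]>550)&(c[:,0]<680)&(c[:,1]>150)
print(m.sum(),cv2.minAreaRect(c[m][:,:2].astype(np.float32)))
```

```text
10.3333 [607.71029895 206.79248557 222.98972683] [ 3.14130055e+00 -4.08082054e-04  1.56893829e+00] [-0.87739621  0.41298669 -0.04949815] 0.9912360216332404
top [602.49497785 217.23060497 298.59635375] ((602.4660034179688, 217.79852294921875), 1.9527249336242676)
top [609.92627907 277.25265441  88.58701042] ((609.9151000976562, 276.9523010253906), 12.817509651184082)
3995 ((606.3856811523438, 277.0068664550781), (170.1537322998047, 60.14927673339844), 82.9871597290039)
```

View pics/w6.png

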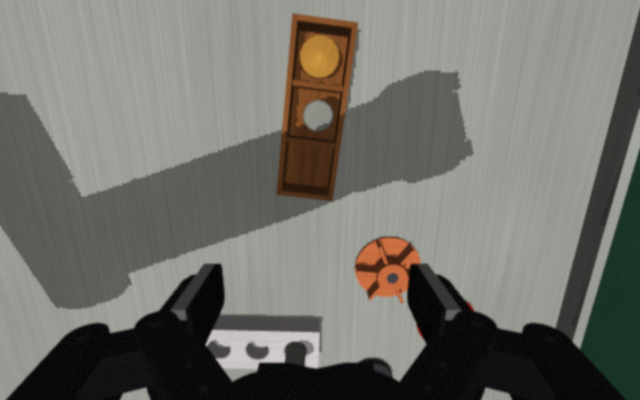

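The peg stands in the middle cell: top at (610,277), 89 mm high, pixel (318,115). Now the second peg.

Request:
{"name": "apply_moves", "arguments": {
  "targets": [
    {"tx": -2.85, "ty": -0.35, "tz": 0, "turn": 0},
    {"tx": -2.85, "ty": -0.35, "tz": 0, "turn": 0},
    {"tx": -2.85, "ty": -0.35, "tz": 0, "turn": 0},
    {"tx": -2.85, "ty": -0.35, "tz": 0, "turn": 0},
    {"tx": -2.85, "ty": -0.35, "tz": 0, "turn": 0},
    {"tx": -2.85, "ty": -0.35, "tz": 0, "turn": 0},
    {"tx": -2.85, "ty": -0.35, "tz": 0, "turn": 0},
    {"tx": -2.85, "ty": -0.35, "tz": 0, "turn": 0},
    {"tx": 0, "ty": 0, "tz": 0, "turn": 0},
    {"tx": 0, "ty": 0, "tz": 0, "turn": 0}
  ]
}}

```text
time: 11.27
tcp_pos: [579.7, -20.7, 222.5]
tool_rot: [-3.141, -0.0, 1.569]
force: [0.3, 0.2, 0.7]
gripper_width: 0.996
```

Run:
```python
from h import *
s=robot.sense(); print(s['time'],s['tcp_pos'],s['tool_rot'],s['force'],s['gripper_width'])
p=get_image('wrist'); save(p,'w7.png')
for k in ['peg_a']:
  for r in masks_of(p,k)[:2]:
    c=cloud(p,r['pixels'])
    t=c[c[:,2]>np.percentile(c[:,2],98)-4]; print(r['conf'],'top',t.mean(0),cv2.minEnclosingCircle(t[:,:2].astype(np.float32)))
s=robot.sense(); print(s['time'],s['tcp_pos'])
```

```text
11.2667 [579.67871885 -20.71601223 222.49153844] [-3.14133204e+00 -3.82538806e-04  1.56932591e+00] [0.27994098 0.23749019 0.68618244] 0.9958069154192805
0.79 top [581.96838575 -17.66138261  92.023215  ] ((581.9020385742188, -18.139448165893555), 12.801284790039062)
0.27 top [699.58538766  88.77447317  29.18168827] ((700.0809326171875, 88.77542877197266), 18.32430076599121)
11.3667 [579.83227657 -19.36638766 222.43610052]
```

Request:
{"name": "apply_moves", "arguments": {
  "targets": [
    {"tx": 0, "ty": 0.1, "tz": 3, "turn": 0},
    {"tx": 0, "ty": 0, "tz": 3, "turn": 0},
    {"tx": 0, "ty": 0, "tz": 3, "turn": 0},
    {"tx": 0, "ty": 0, "tz": 3, "turn": 0},
    {"tx": 0, "ty": 0, "tz": 2, "turn": 0},
    {"tx": 0, "ty": 0, "tz": 1.2, "turn": 0},
    {"tx": 0, "ty": 0, "tz": 0, "turn": 0},
    {"tx": 0, "ty": 0, "tz": 0, "turn": 0}
  ]
}}

```text
time: 12.03
tcp_pos: [580.3, -19.0, 70.2]
tool_rot: [-3.14, -0.0, 1.573]
force: [1.0, -0.8, -0.8]
gripper_width: 0.998
```

Request:
{"name": "apply_moves", "arguments": {
  "targets": [
    {"tx": 0, "ty": 0, "tz": 0, "turn": 0},
    {"tx": 0, "ty": 0, "tz": 0, "turn": 0},
    {"tx": 0, "ty": 0, "tz": 0, "turn": 0},
    {"tx": 0, "ty": 0, "tz": 0, "turn": 0},
    {"tx": 0, "ty": 0, "tz": 0, "turn": 0},
    {"tx": 0, "ty": 0, "tz": 0, "turn": 0},
    {"tx": 0, "ty": 0, "tz": 0, "turn": 0},
    {"tx": 0, "ty": 0, "tz": 0, "turn": 0},
    {"tx": 0, "ty": 0, "tz": 0, "turn": 0},
    {"tx": 0, "ty": 0, "tz": 0, "turn": 0}
  ],
  "jaw": 1.5
}}

```text
time: 12.87
tcp_pos: [581.1, -20.5, 71.6]
tool_rot: [3.14, -0.0, 1.571]
force: [-0.4, 0.5, 5.1]
gripper_width: 0.27
```

Request:
{"name": "apply_moves", "arguments": {
  "targets": [
    {"tx": 0, "ty": 0, "tz": -1.5, "turn": 0},
    {"tx": 0, "ty": 0, "tz": -2.5, "turn": 0},
    {"tx": 0, "ty": 0, "tz": -2.5, "turn": 0},
    {"tx": 0, "ty": 0, "tz": -2.5, "turn": 0},
    {"tx": 0, "ty": 0, "tz": -2.5, "turn": 0},
    {"tx": 0, "ty": 0, "tz": -2, "turn": 0},
    {"tx": 0, "ty": 0, "tz": -2, "turn": 0},
    {"tx": 0, "ty": 0, "tz": 0, "turn": 0}
  ]
}}

```text
time: 13.53
tcp_pos: [581.7, -20.5, 229.2]
tool_rot: [3.137, 0.0, 1.571]
force: [0.3, 0.9, -2.8]
gripper_width: 0.272
```

Run:
```python
from h import *
s=robot.sense(); print(s['time'],s['tcp_pos'],s['tool_rot'],s['force'],s['gripper_width'])
p=get_image('wrist'); save(p,'w8.png')
for k in ['peg_a']:
  for r in masks_of(p,k)[:2]:
    c=cloud(p,r['pixels'])
    t=c[c[:,2]>np.percentile(c[:,2],98)-4]; print(r['conf'],'top',t.mean(0),cv2.minEnclosingCircle(t[:,:2].astype(np.float32)))
```

```text
13.5333 [581.74375941 -20.5367555  229.17821302] [3.13675277e+00 2.03749341e-04 1.57056961e+00] [ 0.30753349  0.92032436 -2.76389264] 0.2719345944959364
0.91 top [581.05941285 -18.54433711 245.50106584] ((580.9794311523438, -19.669466018676758), 13.17714786529541)
0.72 top [ 608.74224647 -190.41605296  108.7212648 ] ((646.4614868164062, -128.1159210205078), 132.4791717529297)
```

View pics/w8.png

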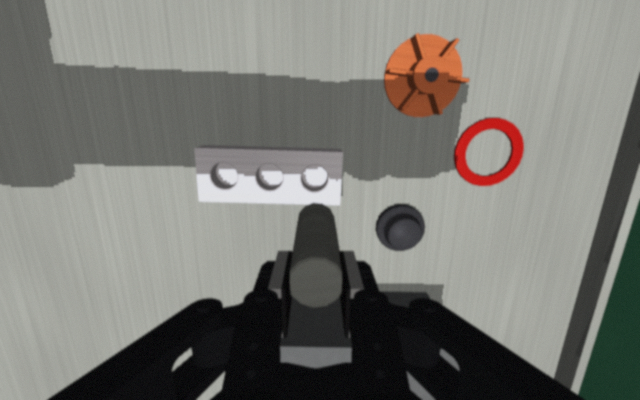

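Second peg held; the stand's three holes are empty. Carry it to cell0.

Request:
{"name": "apply_moves", "arguments": {
  "targets": [
    {"tx": 3, "ty": 0.25, "tz": 0, "turn": 0},
    {"tx": 3, "ty": 0.25, "tz": 0, "turn": 0},
    {"tx": 3, "ty": 0.25, "tz": 0, "turn": 0},
    {"tx": 3, "ty": 0.25, "tz": 0, "turn": 0},
    {"tx": 3, "ty": 0.25, "tz": 0, "turn": 0},
    {"tx": 3, "ty": 0.25, "tz": 0, "turn": 0},
    {"tx": 3, "ty": 0.25, "tz": 0, "turn": 0},
    {"tx": 3, "ty": 0.25, "tz": 0, "turn": 0},
    {"tx": 0, "ty": 0, "tz": 0, "turn": 0},
    {"tx": 0, "ty": 0, "tz": 0, "turn": 0}
  ]
}}

```text
time: 14.47
tcp_pos: [599.7, 220.9, 222.5]
tool_rot: [-3.137, 0.002, 1.573]
force: [-0.4, -0.5, -2.9]
gripper_width: 0.269
```

Request:
{"name": "apply_moves", "arguments": {
  "targets": [
    {"tx": 0, "ty": 0, "tz": 2.5, "turn": 0},
    {"tx": 0, "ty": 0, "tz": 2.5, "turn": 0},
    {"tx": 0, "ty": 0, "tz": 2.5, "turn": 0},
    {"tx": 0, "ty": 0, "tz": 2.5, "turn": 0},
    {"tx": 0, "ty": 0, "tz": 0, "turn": 0},
    {"tx": 0, "ty": 0, "tz": 0, "turn": 0}
  ]
}}

```text
time: 14.97
tcp_pos: [599.0, 217.9, 123.6]
tool_rot: [-3.137, 0.002, 1.569]
force: [0.1, -0.1, -1.4]
gripper_width: 0.27
```

Run:
```python
from h import *
s=robot.sense(); print(s['time'],s['tcp_pos'],s['tool_rot'],s['force'],s['gripper_width'])
p=get_image('wrist'); save(p,'w9.png')
for k in ['peg_a']:
  for r in masks_of(p,k)[:2]:
    c=cloud(p,r['pixels'])
    t=c[c[:,2]>np.percentile(c[:,2],98)-4]; print(r['conf'],'top',t.mean(0),cv2.minEnclosingCircle(t[:,:2].astype(np.float32)))
c=cloud(p); m=(c[:,2]>38)&(c[:,2]<52)&(c[:,0]>550)&(c[:,0]<680)&(c[:,1]>150)
print(m.sum(),cv2.minAreaRect(c[m][:,:2].astype(np.float32)))
```

```text
14.9667 [599.01482711 217.90218103 123.58937144] [-3.13686534e+00  1.99909196e-03  1.56945727e+00] [ 0.06094796 -0.07489629 -1.42773105] 0.2702971300181452
0.98 top [601.43820442 220.99548114 147.3030519 ] ((601.0738525390625, 219.85003662109375), 13.225809097290039)
0.77 top [612.35088409 277.39340383  92.59001046] ((612.5215454101562, 277.0417175292969), 12.960850715637207)
8998 ((609.1213989257812, 276.667236328125), (170.63221740722656, 60.25389862060547), 82.90674591064453)
```

View pics/w9.png

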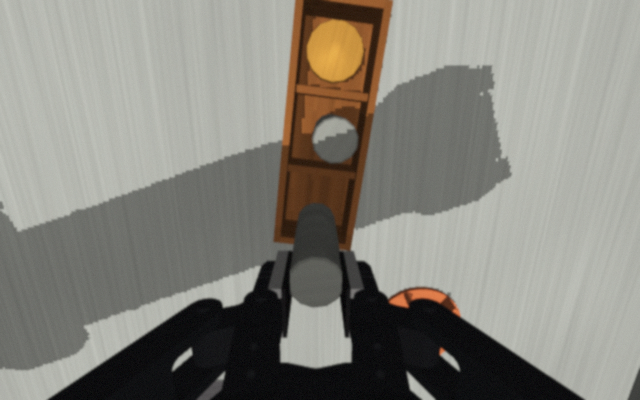

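In this frame cell0 is at (602.3,222.1) and the held peg at (601.2,220). That's aligned, so I'll lower it.

Request:
{"name": "apply_moves", "arguments": {
  "targets": [
    {"tx": 0.1, "ty": 0.1, "tz": 1.5, "turn": 0},
    {"tx": 0, "ty": 0, "tz": 1.5, "turn": 0},
    {"tx": 0, "ty": 0, "tz": 1.2, "turn": 0},
    {"tx": 0, "ty": 0, "tz": 0.8, "turn": 0},
    {"tx": 0, "ty": 0, "tz": 0.4, "turn": 0},
    {"tx": 0, "ty": 0, "tz": 0.1, "turn": 0},
    {"tx": 0, "ty": 0, "tz": 0, "turn": 0},
    {"tx": 0, "ty": 0, "tz": 0, "turn": 0}
  ]
}}

```text
time: 15.73
tcp_pos: [602.0, 220.7, 71.5]
tool_rot: [3.141, -0.0, 1.571]
force: [0.4, -0.0, -3.3]
gripper_width: 0.269
```

Request:
{"name": "apply_moves", "arguments": {
  "targets": [
    {"tx": 0, "ty": 0, "tz": 0.1, "turn": 0},
    {"tx": 0, "ty": 0, "tz": 0.1, "turn": 0},
    {"tx": 0, "ty": 0, "tz": 0, "turn": 0}
  ]
}}

```text
time: 15.98
tcp_pos: [601.7, 220.6, 68.9]
tool_rot: [3.141, -0.0, 1.571]
force: [-0.1, 0.3, -2.8]
gripper_width: 0.27
```

Request:
{"name": "apply_moves", "arguments": {
  "targets": [
    {"tx": 0, "ty": 0, "tz": 0.1, "turn": 0},
    {"tx": 0, "ty": 0, "tz": 0.05, "turn": 0},
    {"tx": 0, "ty": 0, "tz": 0, "turn": 0}
  ]
}}

```text
time: 16.23
tcp_pos: [602.0, 220.8, 68.6]
tool_rot: [3.14, -0.001, 1.571]
force: [-1.3, 0.0, 4.2]
gripper_width: 0.27
```

Contact. Release, rise and look from above.

Request:
{"name": "apply_moves", "arguments": {
  "targets": [
    {"tx": 0, "ty": 0, "tz": 0, "turn": 0},
    {"tx": 0, "ty": 0, "tz": 0, "turn": 0},
    {"tx": 0, "ty": 0, "tz": 0, "turn": 0},
    {"tx": 0, "ty": 0, "tz": 0, "turn": 0},
    {"tx": 0, "ty": 0, "tz": 0, "turn": 0},
    {"tx": 0, "ty": 0, "tz": 0, "turn": 0},
    {"tx": 0, "ty": 0, "tz": -2, "turn": 0},
    {"tx": 0, "ty": 0, "tz": -3, "turn": 0},
    {"tx": 0, "ty": 0, "tz": -3, "turn": 0},
    {"tx": 0, "ty": 0, "tz": -3, "turn": 0}
  ],
  "jaw": 8.5
}}

```text
time: 17.07
tcp_pos: [601.3, 220.5, 178.1]
tool_rot: [-3.141, 0.0, 1.571]
force: [0.6, -0.1, 0.1]
gripper_width: 0.995
```

Request:
{"name": "apply_moves", "arguments": {
  "targets": [
    {"tx": 0, "ty": 0, "tz": -3, "turn": 0},
    {"tx": -1.5, "ty": 0, "tz": -3, "turn": 0},
    {"tx": -2, "ty": 0, "tz": -2, "turn": 0},
    {"tx": 0, "ty": 0, "tz": 0, "turn": 0},
    {"tx": 0, "ty": 0, "tz": 0, "turn": 0}
  ]
}}

```text
time: 17.48
tcp_pos: [602.4, 185.1, 258.7]
tool_rot: [3.139, -0.001, 1.569]
force: [0.5, -0.2, -0.7]
gripper_width: 0.992
```

Run:
```python
from h import *
s=robot.sense(); print(s['time'],s['tcp_pos'],s['tool_rot'],s['force'],s['gripper_width'])
p=get_image('wrist'); save(p,'w10.png')
for k in ['peg_a']:
  for r in masks_of(p,k)[:3]:
    c=cloud(p,r['pixels'])
    t=c[c[:,2]>np.percentile(c[:,2],98)-4]; print(r['conf'],'top',t.mean(0),cv2.minEnclosingCircle(t[:,:2].astype(np.float32)))
c=cloud(p); m=(c[:,2]>38)&(c[:,2]<52)&(c[:,0]>550)&(c[:,0]<680)&(c[:,1]>150)
print(m.sum(),cv2.minAreaRect(c[m][:,:2].astype(np.float32)))
```

```text
17.4833 [602.36925454 185.11727001 258.69595323] [ 3.13858910e+00 -1.03739888e-03  1.56928029e+00] [ 0.52369051 -0.22017117 -0.65131683] 0.9918584505757936
0.73 top [608.5075088  276.38883245  86.16456052] ((608.4546508789062, 276.2038879394531), 12.855358123779297)
0.57 top [601.04265915 222.24417436  86.3343118 ] ((600.9852294921875, 221.8783416748047), 12.956297874450684)
2548 ((604.766357421875, 276.20599365234375), (170.25927734375, 60.15130615234375), 83.04389190673828)
```

View pics/w10.png

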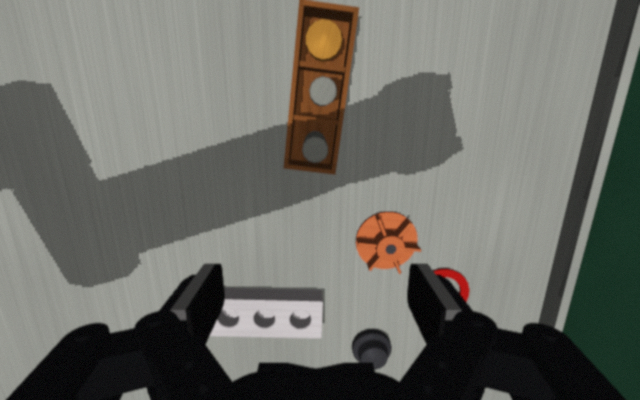

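Both pegs stand in their cells (pixels 323,90 and 315,148), within about 3 mm of centre. Now to the chest's lid bar.

Request:
{"name": "apply_moves", "arguments": {
  "targets": [
    {"tx": -3.5, "ty": -0.3, "tz": -0.4, "turn": 0},
    {"tx": -3.5, "ty": -0.3, "tz": -0.4, "turn": 0},
    {"tx": -3.5, "ty": -0.3, "tz": -0.4, "turn": 0},
    {"tx": -3.5, "ty": -0.3, "tz": -0.4, "turn": 0},
    {"tx": -3.5, "ty": -0.3, "tz": -0.4, "turn": 0},
    {"tx": -3.5, "ty": -0.3, "tz": -0.4, "turn": 0},
    {"tx": -3.5, "ty": -0.3, "tz": -0.4, "turn": 0},
    {"tx": -3.5, "ty": -0.3, "tz": -0.4, "turn": 0},
    {"tx": -3.5, "ty": -0.3, "tz": -0.4, "turn": 0},
    {"tx": -3.5, "ty": -0.3, "tz": -0.4, "turn": 0}
  ]
}}

```text
time: 18.42
tcp_pos: [571.0, -165.2, 295.5]
tool_rot: [-3.139, -0.001, 1.572]
force: [0.2, 1.1, 0.4]
gripper_width: 0.997
```

Request:
{"name": "apply_moves", "arguments": {
  "targets": [
    {"tx": -3.5, "ty": -0.4, "tz": 0, "turn": 0},
    {"tx": -3.5, "ty": -0.4, "tz": 0, "turn": 0},
    {"tx": -3.5, "ty": -0.4, "tz": 0, "turn": 0},
    {"tx": -3.5, "ty": -0.4, "tz": 0, "turn": 0},
    {"tx": -2, "ty": 0, "tz": 0, "turn": 0},
    {"tx": 0, "ty": 0, "tz": 0, "turn": 0},
    {"tx": 0, "ty": 0, "tz": 0, "turn": 0}
  ]
}}

```text
time: 19.0
tcp_pos: [555.4, -324.7, 294.8]
tool_rot: [-3.139, -0.002, 1.569]
force: [0.2, 0.9, 0.3]
gripper_width: 0.995
```

Run:
```python
from h import *
s=robot.sense(); print(s['time'],s['tcp_pos'],s['tool_rot'],s['force'],s['gripper_width'])
p=get_image('wrist'); save(p,'w11.png')
def an(p,zo=0):
    c=cloud(p); m=(c[:,2]>140+zo)&(c[:,2]<156+zo)&(c[:,0]>520)&(c[:,0]<620)&(c[:,1]<-200)&(c[:,1]>-400)
    t=c[m]; print('bar',m.sum(),cv2.minAreaRect(t[:,:2].astype(np.float32)),np.percentile(t[:,2],[10,50,90,98]),t[:,:2].mean(0))
    print(np.polyfit(t[:,1]+297,t[:,0],1), t[:,1].min(),t[:,1].max())
    m=(c[:,2]>103+zo)&(c[:,2]<117+zo)&(c[:,0]>500)&(c[:,0]<760)&(c[:,1]<-150)&(c[:,1]>-440)
    t=c[m]; print('lid',m.sum(),cv2.minAreaRect(t[:,:2].astype(np.float32)),np.median(t[:,2]))
an(p)
for n in ['scene','top']: print(n); an(get_image(n))
```

```text
19.0 [ 555.42725476 -324.70972351  294.77392723] [-3.13865526e+00 -2.27033019e-03  1.56933279e+00] [0.19484572 0.9231767  0.34525216] 0.9952936821803712
bar 1377 ((555.2448120117188, -296.98016357421875), (118.43345642089844, 9.9839448928833), 88.57952880859375) [151.73616095 153.9085929  155.15956862 155.7313829 ] [ 555.34681878 -293.52544653]
[2.53692898e-02 5.55258672e+02] -356.12060805829026 -237.8341409721731
lid 46277 ((632.0106201171875, -298.995361328125), (246.45748901367188, 207.95416259765625), 88.6259536743164) 110.88637461750395
scene
bar 166 ((557.2763061523438, -295.3299560546875), (118.93775939941406, 10.469060897827148), 89.21793365478516) [147.73882581 152.28062575 154.5047349  155.6017337 ] [ 557.46482563 -290.07495642]
[2.22032395e-02 5.57311067e+02] -354.75755893236976 -235.8283142506962
lid 6345 ((632.2633666992188, -297.19415283203125), (250.3204345703125, 209.5546875), 88.58859252929688) 110.04752712237098
top
bar 149 ((552.9356689453125, -294.58624267578125), (118.4864273071289, 8.465784072875977), 88.51319885253906) [149.70888536 152.47776676 155.23597798 155.74312043] [ 552.70529044 -295.41513141]
[2.6204587e-02 5.5266376e+02] -353.77484098948497 -235.3991669454102
lid 5491 ((629.3837280273438, -297.6297607421875), (245.99867248535156, 207.17776489257812), 88.41683959960938) 110.6474200563848
```

View pics/w11.png

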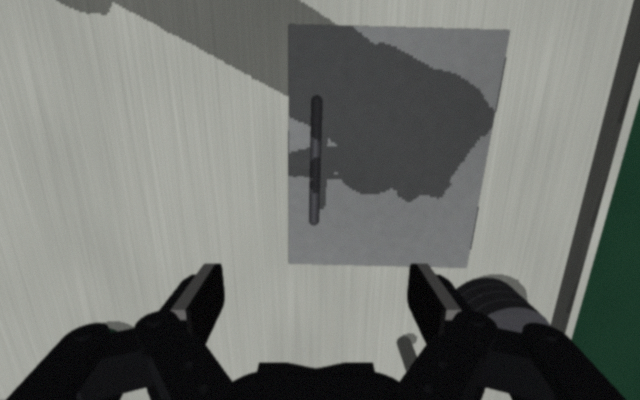

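The wrist view puts the bar's middle at (555.2,-297), top about 154-155, length 118 over the posts, yaw -1.4°. The other two cameras agree within 2.5 mm. Align and descend.

Request:
{"name": "apply_moves", "arguments": {
  "targets": [
    {"tx": 1.4, "ty": 0, "tz": 0, "turn": 1.4},
    {"tx": 1.4, "ty": 0, "tz": 0, "turn": 0},
    {"tx": 0, "ty": 0, "tz": 2.5, "turn": 0},
    {"tx": 0, "ty": 0, "tz": 3, "turn": 0},
    {"tx": 0, "ty": 0, "tz": 3, "turn": 0},
    {"tx": 0, "ty": 0, "tz": 2, "turn": 0},
    {"tx": 0, "ty": 0, "tz": 0, "turn": 0},
    {"tx": 0, "ty": 0, "tz": 0, "turn": 0}
  ]
}}

```text
time: 19.82
tcp_pos: [555.5, -294.6, 192.0]
tool_rot: [-3.14, -0.001, 1.548]
force: [0.6, 0.2, 0.9]
gripper_width: 0.988
```

Run:
```python
from h import *
s=robot.sense(); print(s['time'],s['tcp_pos'],s['tool_rot'],s['force'],s['gripper_width'])
p=get_image('wrist'); save(p,'w12.png')
c=cloud(p); m=(c[:,2]>140)&(c[:,2]<160)&(c[:,0]>535)&(c[:,0]<575)&(c[:,1]<-200)&(c[:,1]>-400)
t=c[m]; print(len(t),t.mean(0),cv2.minAreaRect(t[:,:2].astype(np.float32)),np.percentile(t[:,2],[10,50,98]))
```

```text
19.8167 [ 555.52083704 -294.61250741  191.97708402] [-3.13996885e+00 -9.84534203e-04  1.54839791e+00] [0.63181934 0.23201195 0.89457102] 0.9879326678289697
2743 [ 555.96383673 -292.08957513  154.57025303] ((555.8560791015625, -298.1106872558594), (118.53201293945312, 9.956708908081055), 88.65465545654297) [152.76017559 154.89662136 156.60529541]
```

View pics/w12.png

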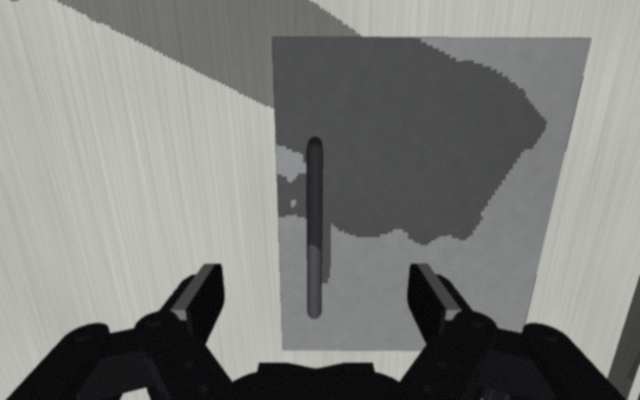

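Bar centred between the jaws (pixel column 315). I'll go down the last 4 cm and close.

Request:
{"name": "apply_moves", "arguments": {
  "targets": [
    {"tx": -0.2, "ty": 0, "tz": 1.5, "turn": 0},
    {"tx": 0, "ty": 0, "tz": 1.5, "turn": 0},
    {"tx": 0, "ty": 0, "tz": 0.9, "turn": 0},
    {"tx": 0, "ty": 0, "tz": 0, "turn": 0},
    {"tx": 0, "ty": 0, "tz": 0, "turn": 0}
  ]
}}

```text
time: 20.28
tcp_pos: [556.2, -298.4, 154.3]
tool_rot: [3.141, 0.0, 1.547]
force: [0.3, 0.2, -0.8]
gripper_width: 0.995
```

Request:
{"name": "apply_moves", "arguments": {
  "targets": [
    {"tx": 0, "ty": 0, "tz": 0, "turn": 0},
    {"tx": 0, "ty": 0, "tz": 0, "turn": 0},
    {"tx": 0, "ty": 0, "tz": 0, "turn": 0},
    {"tx": 0, "ty": 0, "tz": 0, "turn": 0},
    {"tx": 0, "ty": 0, "tz": 0, "turn": 0},
    {"tx": 0, "ty": 0, "tz": 0, "turn": 0},
    {"tx": 0, "ty": 0, "tz": 0, "turn": 0},
    {"tx": 0, "ty": 0, "tz": 0, "turn": 0},
    {"tx": 0, "ty": 0, "tz": 0, "turn": 0},
    {"tx": 0, "ty": 0, "tz": 0, "turn": 0}
  ],
  "jaw": 0,
  "squeeze": 60
}}

```text
time: 21.12
tcp_pos: [555.8, -298.4, 153.1]
tool_rot: [-3.141, 0.0, 1.546]
force: [0.5, -0.4, -0.1]
gripper_width: -0.0
```

Run:
```python
from h import *
z=0
th0=np.arctan2(45,175); R=np.hypot(45,175); pr=(0,0)
for a in range(0,41,4):
    t=th0+np.radians(a); x=175-R*np.cos(t); zz=R*np.sin(t)-45
    print(a,round((x-pr[0])/10,2),round((zz-pr[1])/10,2),round(x,1),round(zz,1)); pr=(x,zz)
s=robot.sense(); print(s['time'],s['tcp_pos'],s['tool_rot'],s['force'],s['gripper_width'])
```

```text
0 0.0 0.0 0.0 0.0
4 0.36 1.21 3.6 12.1
8 0.44 1.18 8.0 23.9
12 0.52 1.15 13.2 35.4
16 0.6 1.11 19.2 46.5
20 0.68 1.06 25.9 57.1
24 0.75 1.01 33.4 67.3
28 0.82 0.96 41.6 76.9
32 0.88 0.9 50.4 85.9
36 0.94 0.84 59.9 94.3
40 1.0 0.77 69.9 102.0
21.1167 [ 555.83527119 -298.42644217  153.13424091] [-3.14149204e+00  2.76994758e-05  1.54624575e+00] [ 0.53837341 -0.42379957 -0.07663703] -0.0002328229862428865
```

The width reads 0, so the bar isn't between the pads. Look.

Run:
```python
from h import *
p=get_image('wrist'); save(p,'w13.png')
c=cloud(p); m=(c[:,2]>140)&(c[:,2]<160)&(c[:,0]>535)&(c[:,0]<575)&(c[:,1]<-200)&(c[:,1]>-400)
t=c[m]; print(len(t),t.mean(0),cv2.minAreaRect(t[:,:2].astype(np.float32)),np.percentile(t[:,2],[10,50,98]))
p=get_image('scene'); i=p['img'][60:180,160:360][:,:,::-1]; cv2.imwrite('pics/s13.png',cv2.resize(i,(800,480),interpolation=cv2.INTER_CUBIC))
```

```text
2383 [ 555.76488774 -269.62010019  153.00400911] ((556.2142333984375, -297.6646728515625), (11.886218070983887, 119.03632354736328), 1.0359230041503906) [151.11760537 153.34523774 155.10160248]
```

View pics/w13.png

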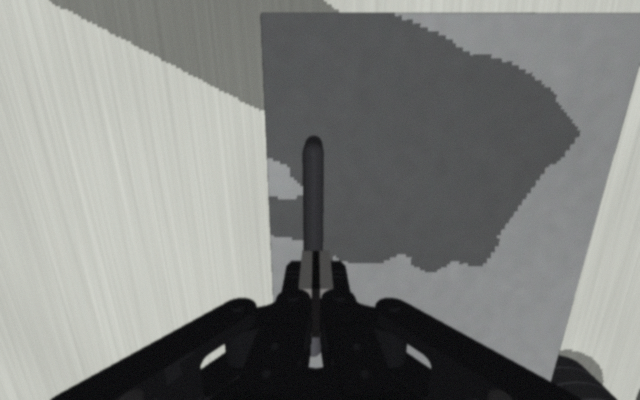

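View pics/s13.png

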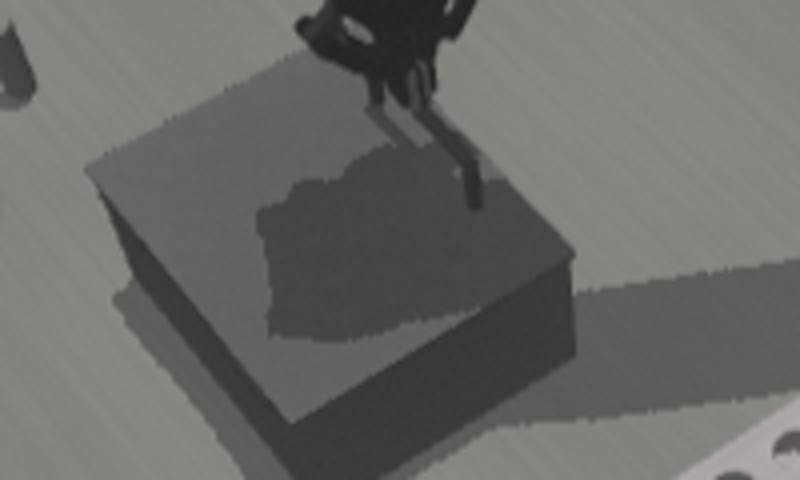

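Run:
```python
from h import *
p=get_image('wrist'); z=p['range_z']
print('time',robot.sense()['time'])
for r in range(200,350,8): print(r,[int(z[r,c]) for c in range(292,342,3)])
# z in tool frame
T=np.array(p['tool_from_camera'])
for r in range(220,300,8):
    o=[]
    for c in range(301,334,4):
        d=float(z[r,c]); P=T[:3,:3]@np.array([(c-p['cx'])/p['fx']*d,(r-p['cy'])/p['fy']*d,d])+T[:3,3]; o.append((int(P[0]),int(P[1]),int(P[2])))
    print(r,o)
i=p['img'][180:360,220:420][:,:,::-1]; cv2.imwrite('pics/w13b.png',cv2.resize(i,(666,600),interpolation=cv2.INTER_CUBIC))
```

```text
time 21.2667
200 [196, 196, 195, 196, 152, 151, 150, 150, 150, 152, 152, 195, 196, 195, 195, 196, 195]
208 [198, 198, 197, 198, 153, 152, 153, 152, 151, 152, 153, 198, 197, 198, 196, 198, 197]
216 [199, 198, 198, 198, 154, 153, 152, 151, 152, 153, 156, 198, 200, 199, 198, 199, 199]
224 [201, 200, 200, 201, 156, 154, 154, 153, 155, 156, 157, 0, 199, 201, 200, 200, 200]
232 [202, 203, 202, 203, 159, 157, 155, 154, 156, 155, 157, 202, 201, 203, 201, 203, 202]
240 [204, 204, 203, 203, 159, 156, 155, 155, 156, 157, 159, 202, 204, 203, 204, 205, 203]
248 [205, 205, 205, 206, 160, 158, 158, 157, 158, 159, 159, 206, 206, 205, 205, 206, 205]
256 [207, 207, 207, 206, 145, 145, 146, 146, 145, 145, 146, 144, 146, 207, 207, 207, 208]
264 [146, 147, 146, 137, 137, 137, 139, 138, 137, 138, 137, 138, 138, 147, 146, 146, 147]
272 [139, 139, 139, 131, 132, 131, 131, 131, 130, 131, 130, 130, 131, 131, 138, 138, 139]
280 [133, 133, 134, 126, 125, 125, 0, 125, 125, 125, 125, 125, 126, 125, 133, 134, 134]
288 [118, 118, 120, 121, 119, 120, 119, 119, 118, 120, 119, 119, 120, 119, 118, 118, 119]
296 [110, 1
[... 1154 characters left out ...]
10, 4, -8), (10, 6, -9), (-14, 11, 43)]
260 [(10, -5, -18), (10, -4, -16), (10, -2, -17), (10, 0, -16), (9, 1, -15), (10, 2, -17), (10, 4, -17), (10, 6, -17), (-19, 11, 42)]
268 [(10, -5, -25), (10, -4, -24), (10, -2, -24), (10, 0, -25), (10, 1, -24), (10, 2, -24), (9, 4, -23), (10, 6, -24), (5, 8, -16)]
276 [(10, -5, -31), (10, -3, -31), (10, -2, -31), (10, 0, -30), (11, 1, -32), (10, 2, -31), (10, 4, -31), (10, 5, -31), (6, 7, -23)]
284 [(10, -5, -37), (10, -3, -37), (10, -2, -36), (10, 0, -36), (10, 0, -36), (10, 2, -37), (9, 4, -35), (10, 5, -36), (6, 7, -31)]
292 [(10, -4, -43), (10, -3, -43), (8, -2, -40), (8, 0, -39), (8, 0, -40), (8, 2, -39), (11, 3, -43), (11, 5, -44), (12, 6, -46)]
```

View pics/w13b.png

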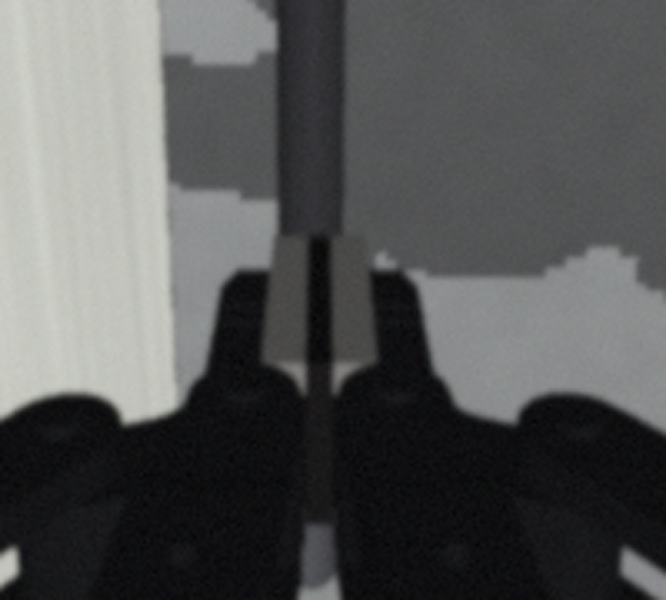

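The range data shows the pads end about 7 mm short of the TCP (tool z ≈ -8), not 19 mm ahead of it. They closed just above the bar. I'll check the robot's own value, then reopen and go lower.

Run:
```python
from h import *
print(robot.tcp_to_tips, [a for a in dir(robot) if not a.startswith('_')])
```

```text
19.0 ['MotionError', 'sense', 'tcp_to_tips']
```

Request:
{"name": "apply_moves", "arguments": {
  "targets": [
    {"tx": 0, "ty": 0, "tz": 0, "turn": 0},
    {"tx": 0, "ty": 0, "tz": 0, "turn": 0},
    {"tx": 0, "ty": 0, "tz": 0, "turn": 0},
    {"tx": 0, "ty": 0, "tz": 0, "turn": 0},
    {"tx": 0, "ty": 0, "tz": 0, "turn": 0},
    {"tx": 0, "ty": 0, "tz": 0, "turn": 0}
  ],
  "jaw": 8.5
}}

```text
time: 21.77
tcp_pos: [555.9, -298.4, 153.2]
tool_rot: [-3.142, 0.0, 1.546]
force: [-0.4, 1.0, 0.5]
gripper_width: 0.844
```

Run:
```python
from h import *
p=get_image('wrist'); z=p['range_z']; T=np.array(p['tool_from_camera'])
for r in range(262,330,6):
    o=[]
    for c in list(range(196,224,6))+list(range(410,440,6)):
        d=float(z[r,c]); P=T[:3,:3]@np.array([(c-p['cx'])/p['fx']*d,(r-p['cy'])/p['fy']*d,d])+T[:3,3]; o.append((int(P[0]),int(P[1]),int(P[2])))
    print(r,o)
s=robot.sense(); print(s['time'],s['tcp_pos'],s['force'],s['gripper_width'])
```

```text
262 [(-78, -124, 154), (-78, -117, 153), (-77, -111, 153), (-78, -105, 153), (10, -41, -19), (10, 41, -19), (-21, 66, 43), (-21, 70, 42), (-21, 74, 42), (-21, 77, 42)]
268 [(-85, -124, 153), (-85, -118, 154), (-85, -112, 154), (-84, -105, 152), (10, -39, -25), (10, 40, -24), (10, 43, -24), (-26, 71, 43), (-25, 74, 42), (-26, 79, 43)]
274 [(-92, -125, 153), (6, -48, -22), (6, -46, -22), (10, -41, -29), (10, -38, -29), (10, 39, -29), (10, 41, -29), (6, 46, -22), (6, 49, -22), (-30, 79, 43)]
280 [(-99, -126, 154), (5, -47, -26), (10, -42, -34), (9, -39, -33), (10, -37, -34), (10, 37, -34), (10, 40, -33), (10, 42, -33), (6, 47, -28), (6, 50, -27)]
286 [(6, -48, -31), (5, -45, -31), (9, -40, -37), (10, -38, -39), (10, -36, -38), (9, 36, -37), (10, 38, -39), (10, 40, -39), (6, 45, -32), (6, 48, -32)]
292 [(6, -46, -36), (9, -41, -41), (10, -39, -42), (10, -36, -43), (8, -35, -40), (7, 36, -39), (9, 37, -41), (9, 40, -41), (10, 42, -42), (6, 46, -36)]
298 [(10, -42, -46), (10, -39, -47), (9, -38, -45), (10, -35, -46), (6, -35, -40), (5, 36, -39), (9, 36, -45), (9, 38, -45), (9, 40, -46), (9
[... 192 characters left out ...]
7, -55), (6, -37, -48), (6, -35, -48), (2, -35, -42), (1, 36, -41), (5, 36, -47), (6, 38, -48), (7, 39, -49), (11, 39, -55)]
316 [(11, -38, -57), (11, -36, -58), (4, -37, -49), (3, -36, -48), (0, -35, -43), (0, 36, -42), (4, 35, -49), (4, 38, -49), (11, 36, -59), (11, 38, -58)]
322 [(10, -37, -60), (12, -34, -63), (11, -33, -61), (2, -35, -49), (-2, -35, -43), (-2, 36, -43), (1, 36, -48), (2, 38, -50), (11, 35, -61), (10, 37, -60)]
328 [(10, -36, -63), (10, -34, -63), (10, -32, -63), (0, -36, -48), (-4, -35, -43), (-5, 36, -43), (-1, 36, -48), (11, 32, -64), (10, 34, -63), (11, 36, -63)]
21.8167 [ 555.85688589 -298.42982565  153.18882635] [0.00171093 0.5536199  0.14394264] 0.9234783642324226
```

Request:
{"name": "apply_moves", "arguments": {
  "targets": [
    {"tx": 0, "ty": 0, "tz": 1.0, "turn": 0},
    {"tx": 0, "ty": 0, "tz": 1.0, "turn": 0},
    {"tx": 0, "ty": 0, "tz": 0.8, "turn": 0},
    {"tx": 0, "ty": 0, "tz": 0, "turn": 0}
  ]
}}

```text
time: 22.15
tcp_pos: [554.5, -297.7, 122.1]
tool_rot: [-3.138, -0.002, 1.546]
force: [0.4, 0.2, -0.6]
gripper_width: 0.996
```

Request:
{"name": "apply_moves", "arguments": {
  "targets": [
    {"tx": 0, "ty": 0, "tz": 0, "turn": 0},
    {"tx": 0, "ty": 0, "tz": 0, "turn": 0},
    {"tx": 0, "ty": 0, "tz": 0, "turn": 0},
    {"tx": 0, "ty": 0, "tz": 0, "turn": 0},
    {"tx": 0, "ty": 0, "tz": 0, "turn": 0},
    {"tx": 0, "ty": 0, "tz": 0, "turn": 0},
    {"tx": 0, "ty": 0, "tz": 0, "turn": 0},
    {"tx": 0, "ty": 0, "tz": 0, "turn": 0},
    {"tx": 0, "ty": 0, "tz": 0, "turn": 0},
    {"tx": 0, "ty": 0, "tz": 0, "turn": 0}
  ],
  "jaw": 0,
  "squeeze": 60
}}

```text
time: 22.98
tcp_pos: [554.5, -298.5, 125.6]
tool_rot: [-3.139, 0.0, 1.546]
force: [-6.3, 0.3, 4.9]
gripper_width: 0.094
```

Run:
```python
from h import *
s=robot.sense(); print(s['time'],s['tcp_pos'],s['tool_rot'],s['force'],s['gripper_width'])
p=get_image('wrist'); save(p,'w14.png')
i=p['img'][180:360,220:420][:,:,::-1]; cv2.imwrite('pics/w14b.png',cv2.resize(i,(666,600),interpolation=cv2.INTER_CUBIC))
```

```text
22.9833 [ 554.45206105 -298.48703175  125.62259437] [-3.13942431e+00  4.59080269e-04  1.54574401e+00] [-6.32363037  0.28744479  4.949309  ] 0.09388901482982134
```

View pics/w14b.png

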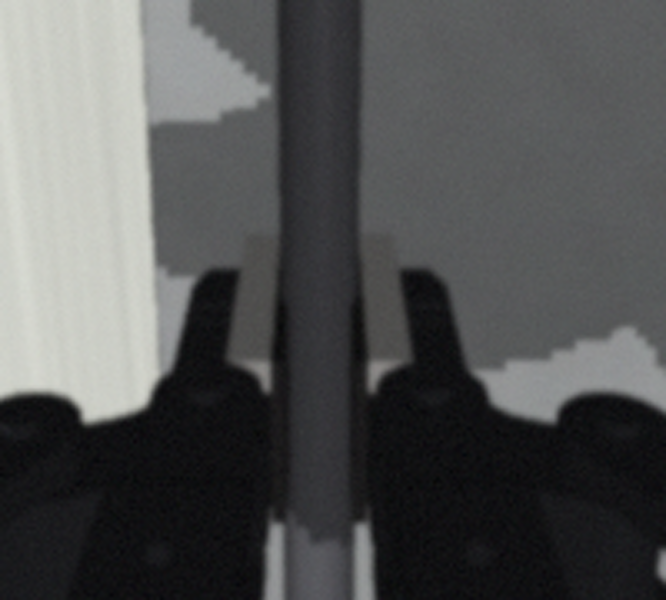

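Bar now between the pads (width 0.094). Raise along the arc, first 20°.

Request:
{"name": "apply_moves", "arguments": {
  "targets": [
    {"tx": 0, "ty": 0.18, "tz": -0.6, "turn": 0},
    {"tx": 0, "ty": 0.18, "tz": -0.6, "turn": 0},
    {"tx": 0, "ty": 0.22, "tz": -0.6, "turn": 0},
    {"tx": 0, "ty": 0.22, "tz": -0.6, "turn": 0},
    {"tx": 0, "ty": 0.26, "tz": -0.57, "turn": 0},
    {"tx": 0, "ty": 0.26, "tz": -0.57, "turn": 0},
    {"tx": 0, "ty": 0.3, "tz": -0.55, "turn": 0},
    {"tx": 0, "ty": 0.3, "tz": -0.55, "turn": 0},
    {"tx": 0, "ty": 0.34, "tz": -0.53, "turn": 0},
    {"tx": 0, "ty": 0.34, "tz": -0.53, "turn": 0}
  ]
}}

```text
time: 23.87
tcp_pos: [578.8, -299.1, 182.0]
tool_rot: [-3.135, 0.0, 1.545]
force: [-10.3, -0.4, 1.2]
gripper_width: 0.095
```

Run:
```python
from h import *
s=robot.sense(); print(s['time'],s['tcp_pos'],s['tool_rot'],s['force'],s['gripper_width'])
p=get_image('scene'); i=p['img'][20:180,140:360][:,:,::-1]; cv2.imwrite('pics/s15.png',cv2.resize(i,(792,576),interpolation=cv2.INTER_CUBIC))
```

```text
23.8667 [ 578.81945356 -299.07102963  182.00905874] [-3.13497942e+00  3.41815973e-05  1.54534377e+00] [-10.26690978  -0.40806589   1.1847713 ] 0.09519097387228728
```

View pics/s15.png

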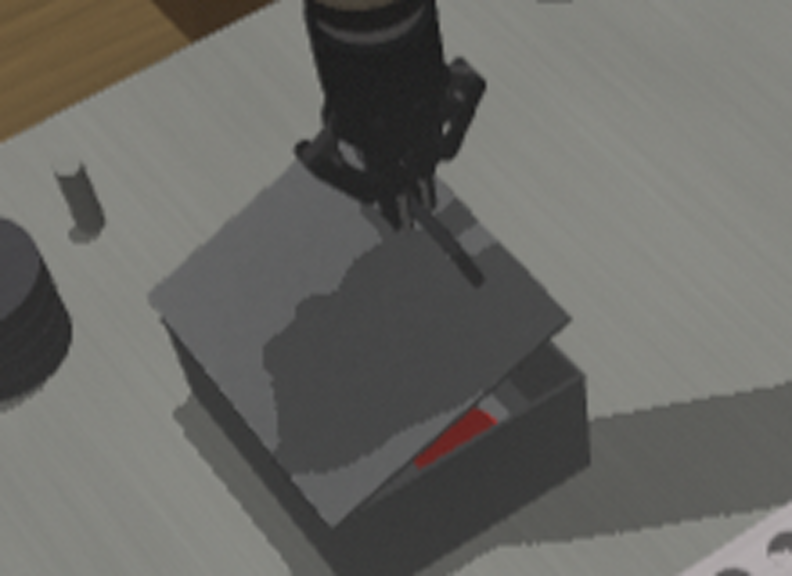

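The lid is rising with the bar in the grip, at about 20°. Forces are modest. Continue to 40°.

Request:
{"name": "apply_moves", "arguments": {
  "targets": [
    {"tx": 0, "ty": 0.37, "tz": -0.5, "turn": 0},
    {"tx": 0, "ty": 0.37, "tz": -0.5, "turn": 0},
    {"tx": 0, "ty": 0.41, "tz": -0.48, "turn": 0},
    {"tx": 0, "ty": 0.41, "tz": -0.48, "turn": 0},
    {"tx": 0, "ty": 0.44, "tz": -0.45, "turn": 0},
    {"tx": 0, "ty": 0.44, "tz": -0.45, "turn": 0},
    {"tx": 0, "ty": 0.47, "tz": -0.42, "turn": 0},
    {"tx": 0, "ty": 0.47, "tz": -0.42, "turn": 0},
    {"tx": 0, "ty": 0.5, "tz": -0.39, "turn": 0},
    {"tx": 0, "ty": 0.5, "tz": -0.39, "turn": 0}
  ]
}}

```text
time: 24.75
tcp_pos: [622.7, -300.3, 229.3]
tool_rot: [-3.138, 0.001, 1.545]
force: [-16.5, 1.5, 13.3]
gripper_width: 0.089
```

Request:
{"name": "apply_moves", "arguments": {
  "targets": [
    {"tx": 0, "ty": 0, "tz": 0, "turn": 0},
    {"tx": 0, "ty": 0, "tz": 0, "turn": 0},
    {"tx": 0, "ty": 0, "tz": 0, "turn": 0}
  ]
}}

```text
time: 25.0
tcp_pos: [623.5, -300.3, 230.0]
tool_rot: [-3.14, 0.002, 1.546]
force: [-12.6, 1.1, 11.7]
gripper_width: 0.091
```

```bash
cat > lid.py <<'E'
from h import *
s=robot.sense(); print(s['time'],s['tcp_pos'],s['tool_rot'],s['force'],s['gripper_width'])
for n in ['scene','top','wrist']:
    p=get_image(n); save(p,f'{n}16.png')
    rs=masks_of(p,'chest_lid')
    for r in rs[:1]:
        c=cloud(p,cv2.erode(r['pixels'].astype(np.uint8),np.ones((5,5)))>0)
        c=c[(c[:,0]>540)&(c[:,0]<740)]
        best=None; rng=np.random.default_rng(0)
        for _ in range(400):
            q=c[rng.choice(len(c),3,False)]; nn=np.cross(q[1]-q[0],q[2]-q[0]); l=np.linalg.norm(nn)
            if l<500: continue
            nn/=l; k=(abs((c-q[0])@nn)<2.5)
            if best is None or k.sum()>best.sum(): best=k
        d=c[best]; nn=np.linalg.svd(d-d.mean(0),full_matrices=False)[2][2]; nn*=np.sign(nn[2])
        print(n,r['conf'],best.sum(),len(c),nn.round(3),'angle',np.degrees(np.arctan2(nn[0],nn[2])))
E
python3 lid.py
```

```text
25.0 [ 623.48631913 -300.29338051  229.9796653 ] [-3.14024249e+00  1.73152872e-03  1.54554079e+00] [-12.64881198   1.13668933  11.68242687] 0.09075429295325213
scene 0.69 4491 5198 [ 0.637 -0.017  0.771] angle 39.58623987083011
top 0.96 1949 2325 [ 0.639 -0.02   0.769] angle 39.73661561513867
wrist 0.9 60952 66319 [ 0.637 -0.016  0.771] angle 39.57444615208826
```

View pics/scene16.png

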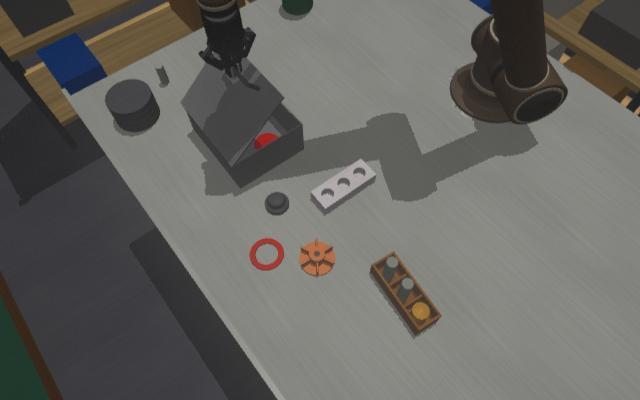

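Three cameras agree on about 39.6°. Both pegs stand in the crate (pixels 391,267 and 407,288). I'll hold a bit longer and check it's steady before finishing.

Request:
{"name": "apply_moves", "arguments": {
  "targets": [
    {"tx": 0, "ty": 0, "tz": 0, "turn": 0},
    {"tx": 0, "ty": 0, "tz": 0, "turn": 0},
    {"tx": 0, "ty": 0, "tz": 0, "turn": 0},
    {"tx": 0, "ty": 0, "tz": 0, "turn": 0},
    {"tx": 0, "ty": 0, "tz": 0, "turn": 0},
    {"tx": 0, "ty": 0, "tz": 0, "turn": 0}
  ]
}}

```text
time: 25.8
tcp_pos: [623.4, -300.3, 229.9]
tool_rot: [-3.14, 0.002, 1.545]
force: [-11.1, 1.4, 12.3]
gripper_width: 0.091
```

```bash
python3 lid.py && python3 -c "
from h import *
p=get_image('scene')
for r in masks_of(p,'peg_a')[:3]:
    c=cloud(p,r['pixels']); print(r['conf'],r['xy'],np.percentile(c,[2,50,98],axis=0).round().tolist())
print(workorder.finish_job())"
```

```text
25.8 [ 623.37558878 -300.28247221  229.92272256] [-3.14022471e+00  1.64232654e-03  1.54545505e+00] [-11.09567701   1.40278971  12.27899794] 0.09146647014010013
scene 0.7 4475 5102 [ 0.636 -0.019  0.772] angle 39.49528203132209
top 0.78 1863 2294 [ 0.64  -0.016  0.768] angle 39.772340530213384
wrist 0.7 60891 66255 [ 0.637 -0.016  0.771] angle 39.56720421153777
0.75 [392.4, 268.0] [[595.0, 215.0, 14.0], [611.0, 228.0, 79.0], [617.0, 237.0, 92.0]]
0.55 [405.2, 290.2] [[600.0, 266.0, 13.0], [619.0, 281.0, 79.0], [625.0, 291.0, 92.0]]
the job is handed in; nothing more can be done
None
```

I stood both zinc pegs in the crate's two empty cells. Then I took the lid by its bar, raised it to 40° and handed the job in at about 26 s, still holding it. The finish call reports no verdict.

- **Lid:** the last plane fits gave 39.5°, 39.8° and 39.6° from the scene, top and wrist cameras. Two checks 0.8 s apart matched, so the lid was steady. The bar was between the pads (opening 0.091), with about 17 N on the tool.
- **Pegs:** after release, each peg's top was within about 4 mm of its cell centre. Both were still upright in the last scene picture, tops at about 92 mm against the expected 90.
- **Other things:** I did not touch the crate, grease cup, impeller, valve cap or gasket. By eye they were in their original places in the last full scene picture.
- **First grasp on the bar missed:** the fingers closed just above it. Range data put the shut fingertips about 7 mm behind the TCP, against the 19 mm ahead of it that is stated. I reopened, went 28 mm lower and the second grasp held. The peg grasps therefore sat nearer the peg tops than I planned, but they held.

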